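# Pack the short lens away and clamp the case shut

## Robot

A 6-joint arm with a two-finger parallel gripper is mounted at the origin on the work surface. World frame = base frame: x ahead of the robot, y to its left, z up, the work surface at z = 0. Lengths are in mm, angles in rad, forces in N, time in s.
With the tool pointing down it reaches from about 325 to 850 mm from the base axis. Payload 4.4 kg.
Tool frame: the origin (TCP) lies at the very end of the fingers, on their centre line; the grasp point (between the pads) lies 19 mm behind it; z points along the fingers, x is the direction in which the jaws open and shut, and the axes are right-handed (so a half turn about z gives the same grasp; the last joint's range is limited). The gripper opens to 94 mm and grips with 3 to 60 N. Pads are 16 mm wide; open, the fingers measure 119 mm over their backs; the gripper's body (75 mm by 177 mm) begins 78 mm behind the grasp point.
Start: joints at [1.161, 0.207, 1.542, -0, 1.393, -0.15], TCP at [147.72, 555.703, 205.447] pointing down, gripper open.
Joint ranges: [-2.73, 2.73], [-0.86, 2.22], [0.23, 2.46], [-1.11, 4.25], [0.08, 2.63], [-2.82, 2.82]. Speed limits (rad/s): [2.79, 2.79, 3.14, 3.14, 3.14, 3.14].

## Interface

Orientations are given as a rotation vector (axis times angle).
In Python, from cell import ctrl, viewer, order, finder gives the robot as it stands.
- The arm moves only by the tool move_arm, never from a script. Its argument "increments" is a list of rows, each an object of numbers: "dx", "dy", "dz": the shift along the tool's x, y, z scaled (see below); "ax", "ay", "az": the turn, a rotation vector about the tool's x, y, z scaled (see below). A call has 1 to 10 rows; each row is the pose to reach, as a shift and turn from the pose measured when the call began, along the tool's axes at that moment; what a row does not reach only later rows make up. The controller multiplies each number of a shift by 0.1 m and each number of a turn by 90 degrees. A row lasts 1/10 s, in which the tool goes at most 50 mm and 8.59 degrees, less where a joint would pass 70% of its speed; a pose out of reach is approached as far as the arm can. A call with a number of a shift or a turn outside -1 to 1 is refused whole. A call with a gripper value outside its range is refused whole. "grip" is the opening, from -1 (shut) to 1 (fully open), set as the call begins (left out, the last holds). The fingers move at their own pace and stop on an object; "newtons" is the grip in N (left out, the last holds). Time passes only in rows, so rows that repeat a pose let the fingers close. It gives the time, the measured TCP pose, the force and the opening at its end, in the units of the state.
- ctrl.sense(): the state, without advancing time (a new reading comes with each control period).
- viewer.get_image(name): name is "scene" or "top" or "wrist"; returns (picture, depth): 420x560x3 uint8, red, green, blue; 420x560 float32, mm along the optical axis (not along the pixel's ray), 0 where there is no reading.
- viewer.camera_model(name): a dict with "camera_matrix" (3x3 intrinsics, pixels), "k1" (the pictures are not rectified: a ray, as slopes to the right and down, at radius r is drawn at 1 + k1 r^2 times it, then the intrinsics apply), "T" (4x4, takes a point from camera to world coordinates). Camera axes: x right, y down, z forward; pixel columns grow to the right and rows downward; lengths in mm; the calibration is good to about 2 mm. A picture is of the moment at which its call begins: read the wrist's pose just before it. camera_model takes no time and is no camera call; for the wrist camera it gives the pose at the moment of the call.
- order.close_job(): hands the job in, once; it reports no verdict.
Trained networks look in the newest picture that a camera, given by its name, has taken for a name from the list of things; names that differ only in an ending like _2 or _b are one class to them, and where a whole thing is asked for, a point or a joint stands for the part that bears it (a point fixed in the world has none). Each returns a list of dicts, best first, with "confidence" (0 to 1); they miss things now and then, are a little off and sometimes report something else, mostly with a low value. They report only what shows in the picture. A call takes as long as a camera call. They do not tell look-alikes from the thing itself.
- finder.search_frame(name, camera): "rect" ([centre column, centre row, width, height] in pixels, round what is visible of it).
- finder.tip_of(name, camera): "location" ([column, row] in pixels: a listed point, or the origin of a listed thing).
The state is a dict: "time": time; "joints": joint angles; "joint_vel": joint speeds; "effort": joint torques, N m; "eef_pos": TCP position; "orientation": TCP orientation; "contact_force": force on the tool from outside, world axes, zero at the start; "ft_torque": the same for the moment, N m; "grip_width": opening from 0.0 (shut) to 1.0 (fully open).
Only numpy, scipy, OpenCV 4.12 (cv2) and the standard library are available. Lean on these libraries where they do the work, as an engineer would, in place of code of your own. Each camera call takes 0.05 s, during which the arm holds its last target. There are 200 camera calls.

## Task

Stand the shorter of the two loose camera lenses upright on the open floor of the grey hard case, then put the lid on: hook its tongue fully home under the case's lip, lower it and let go of it. Then swing the clamp over and press it down until it bears hard on the lid (its foot is screwed out differently each time), so that the lid is flush on the case and the clamp stays shut on its own; work by feel without ramming the lid or the case and its clamp, and leave the other things on the desk where they are.

Things in the scene. Friction and masses are not known exactly. Their poses are not given: they have to be found in the camera images.
- case: Open-topped grey hard case with aluminium edges, fixed to the desk. Origin: its centre at desk height, z up; local +x is the clamp side, -x the lip side (towards the robot at yaw 0). Rim 95 mm above the desk; outside x -101..+97, y +-78; inside y +-70, clamp-side wall's inner face x=+85 mm.
- case_floor (a point): Middle of the free floor, where the lens goes: case local (-27, 0, 8) mm. The free floor runs x -85..+31, y +-70; beyond it foam with small parts, top 66 mm above the desk, fills the clamp-side third. The ledge overhangs the floor at x -85..-69, at rim height.
- case_slot (a point): Bottom middle of the slot's back face, case local (-95, 0, 95) mm: where the tongue's tip belongs. A ledge (top at rim height, x -101..-69) carries a fixed metal lip (y +-65): lip edge at x=-81, 14 mm overhang, underside 13 mm and top 18 mm above the ledge. The slot opens towards +x.
- case_seal (a point): Top middle of the clamp-side wall, case local (91, 0, 95) mm. A sprung rubber seal strip, 120 mm long, stands 6 mm proud here: 3.5 N to start pressing, 6.5 N when flush. Without the clamp the lid's end rests on it about 6 mm high (lid 0.033 rad off flush).
- lid: Loose lift-off lid, grey, 0.26-0.44 kg, starts lying right way up on the desk. Origin: underside of its rubber plug, z up. When it is on, its axes agree with the case's and its origin is at case local (0, 0, 85) mm. Plug x -55..+80, y +-64, z 0..10 mm; plate x -66..+93, y +-78, z 10..18 mm. The plug has 5 mm play towards the clamp-side wall, 6 mm sideways.
- lid_tongue (a point): Middle of the lower edge of the tongue's tip, lid local (-95, 0, 10) mm. Tongue: x -95..-66, y +-45, z 10..16 mm, points to lid -x. The plug lets the lid on only tilted, tongue end low (0.26 rad leaves 3 mm play in height in the slot, over 0.4 jams), tongue slid home before the clamp-side end comes down.
- lid_grip (a point): Top middle of the lid's grip ridge, lid local (-25, 0, 52) mm. The ridge is a flat-sided black bar across the lid: 16 mm thick in lid x, 76 mm long in lid y, standing from the plate (z=18) to z=52 mm.
- clamp (a joint): Clamp lever angle, rad: 0 is level (pointing to case -x over the lid), positive is up; starts at 1.88-2.02 (upright, leaning outward); range -0.05 to 2.1. On a flush lid it ends anywhere from 0 to 0.28, depending on its foot. The stiff pivot stays where it is left: about 6 N at the bar to swing it, about 10 N to squeeze the seal, then it comes up hard.
- clamp_pivot (a point): The lever's pivot, an axis along case y at case local (130, 0, 115) mm, in a steel bracket that fills case x +97..+142, y +-20 up to 127 mm above the desk. Under the lever, 60 mm from the pivot, sits a round rubber foot, screwed out by an unknown amount that differs every time: it reaches 12 to 28 mm below the lever's middle line. Do not adjust it.
- clamp_bar (a point): Centre of the round black cross bar at the lever's end, 95 mm from the pivot; bar along case y, 14 mm thick, 56 mm long. The lever is 20 mm wide, 10 mm thick. With the lever level the bar is at case local (35, 0, 115) mm.
- short_lens: The shorter lens: black ribbed cylinder 56 mm across, 72 mm tall, 0.2-0.36 kg, standing upright, glass end up. Origin: centre of its base, z up.
- tall_lens: Bystander: the taller lens, 66 mm across, 135 mm tall (too tall for the case), standing upright. Origin: centre of its base. Stays where it is.
- mug: Bystander: white mug, 80 mm across, 90 mm tall. Origin: centre of its base.
- tape_roll: Bystander: roll of paper tape lying flat, 96 mm across, 24 mm tall. Origin: centre of its underside.
- lens_cap: Bystander: black lens cap lying flat, 62 mm across, 10 mm tall. Origin: centre of its underside.
- screwdriver: Bystander: screwdriver lying on the desk. Origin: underside, middle.
- camera: Bystander: black camera, 130 mm wide, about 100 mm tall. Origin: centre of its underside.
- wing_clamp: Bystander: small steel stud with a wing nut, 87 mm tall. Origin: centre of its underside.
Things that resemble listed ones, but are neither listed nor needed, are in the scene too. Leave any orange look-alike of the short_lens alone.

How it is judged:
By the outcome, as a careful person would: the job done as asked, in the order asked, and still so for the second after the job is handed in, with the robot touching nothing.
It also fails if it takes over 72 s, if anything falls off the work surface, if the arm or the gripper's body presses on something with over 40 N, if the wrist force passes 120 N, or if a joint passes its speed limit or range.

## Working session

There is one attempt and no reset: what is moved stays moved. The work goes in short steps, Python scripts to look and compute and a tool call to move; the robot and the scene stay as the last step left them, time stands still between calls to the robot, and variables do not carry over. Pictures are saved under pics/ and viewed, about 8 in all and at most 12, crops included, and the job is handed in when it is done.

Besides the shell and the picture viewer there is one more tool, called after "Emit:" by a JSON object that holds its "fn" and its "kwargs". move_arm: Moves the arm, as the interface text tells. Its arguments: {"type":"object","properties":{"increments":{"type":"array","items":{"type":"object","properties":{"dx":{"type":"number"},"dy":{"type":"number"},"dz":{"type":"number"},"ax":{"type":"number"},"ay":{"type":"number"},"az":{"type":"number"}}}},"grip":{"type":"number"},"newtons":{"type":"number"}},"required":["increments"]}

```bash
ls; mkdir -p pics; cat > h.py <<'E'
import numpy as np, cv2
from scipy.spatial.transform import Rotation as R
from cell import ctrl, viewer, order, finder
def ray(cam,px,m=None):
    m=m or viewer.camera_model(cam);K=np.array(m["camera_matrix"],float);T=np.array(m["T"],float)
    u=cv2.undistortPoints(np.array([[px]],float),K,np.array([m["k1"],0,0,0.]))[0,0]
    return T[:3,3],T[:3,:3]@np.array([u[0],u[1],1.])
def at_z(cam,px,z,m=None):
    o,d=ray(cam,px,m);return o+d*(z-o[2])/d[2]
def cloud(cam,dep,m=None):
    m=m or viewer.camera_model(cam);K=np.array(m["camera_matrix"],float);T=np.array(m["T"],float)
    h,w=dep.shape;g=np.stack(np.meshgrid(np.arange(w),np.arange(h)),-1).reshape(-1,1,2).astype(float)
    u=cv2.undistortPoints(g,K,np.array([m["k1"],0,0,0.])).reshape(h,w,2)
    P=np.dstack([u*dep[...,None],dep]);return P@T[:3,:3].T+T[:3,3]
def proj(cam,P,m=None):
    m=m or viewer.camera_model(cam);K=np.array(m["camera_matrix"],float);T=np.linalg.inv(np.array(m["T"],float))
    p=T[:3,:3]@np.array(P,float)+T[:3,3];u=p[:2]/p[2];u=u*(1+m["k1"]*(u@u));return K[:2,:2]@u+K[:2,2]
def save(n,im): cv2.imwrite(f"pics/{n}.png",im[...,::-1])
def inc(p,rot):
    """increment from current measured pose to TCP p (mm), rotation R"""
    s=ctrl.sense();R0=R.from_rotvec(s["orientation"])
    d=R0.inv().apply(np.array(p)-s["eef_pos"])/100;a=(R0.inv()*rot).as_rotvec()/(np.pi/2)
    return d.round(3),a.round(4)
E
python3 - <<'E'
from h import *
s=ctrl.sense();print(s)
for c in ["top","scene"]:
    im,d=viewer.get_image(c);save(c+"0",im);np.save(c+"0.npy",d)
    m=viewer.camera_model(c);print(c,np.array(m["T"]).round(3).tolist(),np.array(m["camera_matrix"]).tolist(),m["k1"])
    for n in ["case","lid","lid_grip","lid_tongue","clamp_bar","clamp_pivot","case_slot","case_seal","case_floor","short_lens","tall_lens"]:
        r=finder.tip_of(n,c);print(n,[(np.round(q["location"]).tolist(),round(q["confidence"],2)) for q in r[:3]])
a=cv2.imread("pics/top0.png")
E
```

```text
pics
{'time': 0.0, 'joints': array([ 1.16050170e+00,  2.07391311e-01,  1.54292360e+00,  7.57698996e-06,
        1.39346557e+00, -1.50508218e-01]), 'joint_vel': array([-0.0001811 , -0.00134104,  0.00095457, -0.0032021 , -0.00172226,
       -0.00040691]), 'effort': array([-6.24306685e-04, -3.70856202e+01, -2.81422913e+01,  6.97755790e-02,
        3.59356881e-02, -1.88929953e-04]), 'eef_pos': array([147.39961943, 554.97583263, 204.32147738]), 'orientation': array([ 2.48963309,  1.91434425, -0.00301231]), 'contact_force': array([ 0.27423669, -0.36971075,  0.19603829]), 'ft_torque': array([-0.06471399, -0.02359205,  0.00173323]), 'grip_width': 0.997266617437037}
top [[0.014, -0.986, 0.166, 333.45], [-1.0, -0.011, 0.024, 23.783], [-0.022, -0.166, -0.986, 1396.912], [0.0, 0.0, 0.0, 1.0]] [[497.3086530612534, 0.0, 288.7528533973693], [0.0, 497.3086530612534, 212.00298972831186], [0.0, 0.0, 1.0]] 0.016247351730532603
case [([246.0, 244.0], 0.62)]
lid [([367.0, 255.0], 0.67)]
lid_grip [([362.0, 266.0], 0.65), ([325.0, 157.0], 0.58)]
lid_tongue [([354.0, 286.0], 0.82)]
clamp_bar [([252.0, 175.0
[... 474 characters left out ...]
, [0.0, 0.0, 0.0, 1.0]] [[405.0284944569133, 0.0, 282.43623180717236], [0.0, 405.0284944569133, 208.58885834693228], [0.0, 0.0, 1.0]] -0.01346190916439875
case [([327.0, 234.0], 0.95), ([328.0, 301.0], 0.42), ([331.0, 229.0], 0.34)]
lid [([264.0, 189.0], 0.94)]
lid_grip [([275.0, 173.0], 0.83)]
lid_tongue [([286.0, 177.0], 0.66)]
clamp_bar [([291.0, 207.0], 0.46), ([193.0, 165.0], 0.37)]
clamp_pivot [([294.0, 225.0], 0.84)]
case_slot [([351.0, 205.0], 0.55)]
case_seal [([304.0, 224.0], 0.79), ([327.0, 302.0], 0.68)]
case_floor [([330.0, 227.0], 0.56)]
short_lens [([392.0, 252.0], 0.92), ([416.0, 301.0], 0.89), ([368.0, 262.0], 0.57)]
tall_lens [([230.0, 163.0], 0.91), ([193.0, 165.0], 0.17)]
```

```bash
python3 - <<'E'
import cv2
a=cv2.imread("pics/top0.png");c=a[110:330,70:480];cv2.imwrite("pics/top0z.png",cv2.resize(c,(800,429),interpolation=cv2.INTER_CUBIC))
E
```

```text
(no output)
```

View pics/top0z.png

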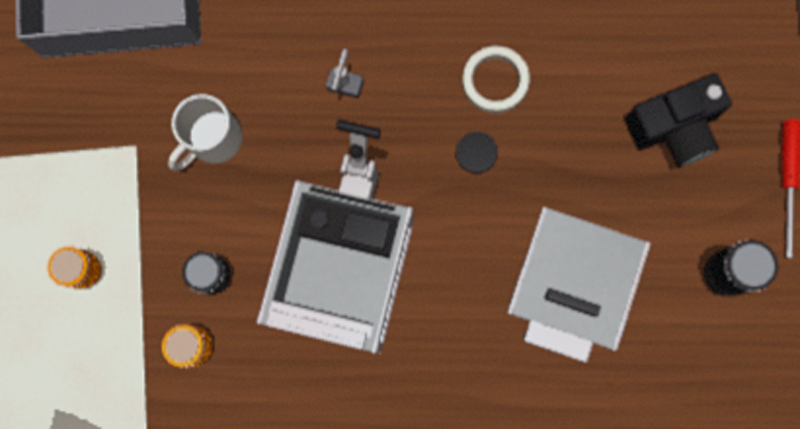

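View pics/scene0.png

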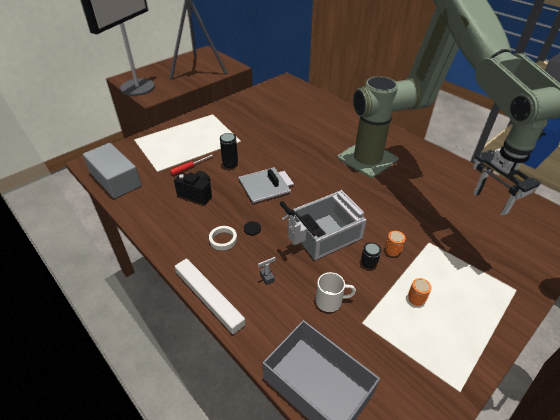

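Top view: black short lens at zoomed (207,272). The two orange cylinders are look-alikes. The case has its white lip at the bottom, towards the robot, with the clamp upright at the top. The lid lies right side up with its tongue towards the robot, and the tall lens is right of the lid. Next I'll measure from depth.

```bash
python3 - <<'E'
from h import *
d=np.load("top0.npy");P=cloud("top",d)
roi=lambda c0,c1,r0,r1:P[r0:r1,c0:c1].reshape(-1,3)
def rect(Q,n):
    r=cv2.minAreaRect(Q[:,:2].astype(np.float32));print(n,len(Q),np.round(r[0],1),np.round(r[1],1),round(r[2],2),"z",np.percentile(Q[:,2],[5,50,95]).round(1))
tz=P[300:330,200:300,2];print("desk z",np.median(tz))
Q=roi(155,195,230,270);Q=Q[(Q[:,2]>62)&(Q[:,2]<85)];c,r=cv2.minEnclosingCircle(Q[:,:2].astype(np.float32));print("lens",c,r,Q[:,2].mean())
Q=roi(190,290,200,300);rim=Q[(Q[:,2]>85)&(Q[:,2]<120)];rect(rim,"case rim+")
rect(Q[(Q[:,2]>105)&(Q[:,2]<118)],"lip+")
Q=roi(320,410,210,300);rect(Q[(Q[:,2]>9)&(Q[:,2]<26)],"plate+tongue");rect(Q[(Q[:,2]>42)&(Q[:,2]<60)],"ridge")
Q=roi(230,275,160,205);rect(Q[(Q[:,2]>180)],"bar/lever top");print(Q[:,2].max())
for n,px,z in [("seal",(250,215),95),("slot",(228,282),95),("tongue",(354,286),10),("pivot",(252,197),115),("floor",(244,256),8),("floor2",(245,256),8),("case",(246,244),0),("lid",(367,255),0),("grip",(362,266),52)]:
    print(n,at_z("top",px,z).round(1))
E
```

```text
desk z -0.9874412630788356
lens (451.7040100097656, 364.6773681640625) 28.798507690429688 71.39684091402688
case rim+ 1769 [476.2 176.4] [163.2 231.8] 76.94 z [ 89.7  95.4 114.5]
lip+ 402 [474.9 176.9] [130.1 227.4] 76.99 z [107.3 112.4 116.3]
plate+tongue 3438 [ 444.8 -141.1] [183.8 188.3] 71.4 z [11.9 16.6 21.5]
ridge 172 [ 418.  -145.1] [74.9 16.4] 71.34 z [45.5 50.6 55.8]
bar/lever top 213 [493.2  77.2] [333.6  47.6] 26.62 z [180.9 206.3 688. ]
1396.9117817338793
seal [543.  158.8  95. ]
slot [366.  211.3  95. ]
tongue [ 362.  -124.4   10. ]
pivot [587.8 152.8 115. ]
floor [440.7 181.5   8. ]
floor2 [440.8 178.7   8. ]
case [475.3 177.7   0. ]
lid [ 448.5 -162.4    0. ]
grip [ 414.6 -141.7   52. ]
```

```bash
cat >> h.py <<'E'
def down(yaw,tilt=0.):
    """tool down with tool x along world heading yaw; tilt turns about the case/lid y axis at that heading"""
    x=np.array([np.cos(yaw),np.sin(yaw),0]);z=np.array([0,0,-1.]);M=R.from_matrix(np.array([x,np.cross(z,x),z]).T)
    y=np.array([-np.sin(yaw),np.cos(yaw),0]);return R.from_rotvec(tilt*y)*M
def chain(*wps):
    s=ctrl.sense();p=np.array(s["eef_pos"]);r=R.from_rotvec(s["orientation"])
    print("t",round(s["time"],2),"F",s["contact_force"].round(1),"at",p.round(1),"tool x yaw",np.degrees(np.arctan2(r.as_matrix()[1,0],r.as_matrix()[0,0])).round(1),"grip",round(s["grip_width"],3))
    for q,rot in wps:
        q=np.array(q,float);v=r.inv().apply(q-p)/100;a=(r.inv()*rot).as_rotvec()/(np.pi/2)
        print("shift",v.round(3),"turn",a.round(4),"rows>=",int(np.ceil(max(np.linalg.norm(v)*2,np.linalg.norm(a)*90/8.59))),"BAD" if max(abs(v).max(),abs(a).max())>1 else "");p,r=q,rot
E
python3 - <<'E'
from h import *
d=np.load("top0.npy");P=cloud("top",d)
Q=P[200:300,190:290].reshape(-1,3);rim=Q[(Q[:,2]>88)&(Q[:,2]<101)];lip=Q[(Q[:,2]>106)&(Q[:,2]<118)]
from scipy.optimize import minimize
# rim+bracket model: score by extents
c0=np.array([476.2,176.4])
for a in np.radians([-12,-13,-14]):
    u=np.array([np.cos(a),np.sin(a)]);v=np.array([-u[1],u[0]])
    ru,rv=(rim[:,:2]-c0)@u,(rim[:,:2]-c0)@v
    h,e=np.histogram(rv,bins=np.arange(-90,90,2.5))
    print("yaw",np.degrees(a),"v ext",np.percentile(rv,[.5,99.5]).round(1))
    for s in (1,-1):
        sel=(abs(ru)<60)&(s*rv>50);k=np.polyfit(ru[sel],rv[sel],1);print("  side slope deg",np.degrees(np.arctan(k[0])).round(2),"mid",k[1].round(1),sel.sum())
    lu,lv=(lip[:,:2]-c0)@u,(lip[:,:2]-c0)@v;m=lu<-50
    print("  lip u",np.percentile(lu[m],[2,50,98]).round(1),"v",np.percentile(lv[m],[1,99]).round(1),m.sum())
    m=(ru>40)&(abs(rv)<55);print("  clampwall u",np.percentile(ru[m],[5,50,95]).round(1),m.sum())
# plate of lid
Q=P[210:300,320:410].reshape(-1,3);pl=Q[(Q[:,2]>11)&(Q[:,2]<25)]
a=np.radians(71.34-90);u=np.array([np.cos(a),np.sin(a)]);v=np.array([-u[1],u[0]]);g=np.array([418,-145.1])
print("lid rel ridge u",np.percentile((pl[:,:2]-g)@u,[.5,99.5]).round(1),"v",np.percentile((pl[:,:2]-g)@v,[.5,99.5]).round(1))
y=np.radians(77)
chain(((250,490,200),down(y)),((340,420,190),down(y)),((452,365,150),down(y)))
E
```

```text
yaw -12.000000000000002 v ext [-81.6  82.3]
  side slope deg -1.02 mid 75.3 200
  side slope deg -0.95 mid -75.5 195
  lip u [-115.1 -105.2  -95.4] v [-61.4  65.6] 388
  clampwall u [ 70.8  82.6 105.9] 298
yaw -13.0 v ext [-81.   81.2]
  side slope deg -0.05 mid 75.2 200
  side slope deg 0.13 mid -75.5 194
  lip u [-115.  -105.2  -95.4] v [-63.3  63.7] 388
  clampwall u [ 70.8  82.3 106.1] 297
yaw -14.0 v ext [-82.   81.7]
  side slope deg 0.99 mid 75.2 200
  side slope deg 1.03 mid -75.5 195
  lip u [-115.1 -105.   -95.4] v [-65.1  61.8] 388
  clampwall u [ 70.8  82.4 106.1] 299
lid rel ridge u [-68.6 117. ] v [-78.5  78. ]
t 1.2 F [-0.4  0.3  0.4] at [147.7 555.7 205.4] tool x yaw 75.1 grip 0.998
shift [-0.372  1.157  0.055] turn [ 0.     -0.     -0.0209] rows>= 3 BAD
shift [-0.48   1.034  0.1  ] turn [0. 0. 0.] rows>= 3 BAD
shift [-0.284  1.215  0.4  ] turn [0. 0. 0.] rows>= 3 BAD
```

Emit:
{"fn": "move_arm", "kwargs": {"increments": [{"dx": -0.26,"dy": 0.85,"dz": 0.1,"az": -0.021},{"dx": -0.26,"dy": 0.85,"dz": 0.1,"az": -0.021},{"dx": -0.26,"dy": 0.85,"dz": 0.1,"az": -0.021}], "grip": 1}}

```text
validation failed for argument at $.in...
```

Emit:
{"fn": "move_arm", "kwargs": {"increments": [{"dx": -0.28,"dy": 0.9,"dz": 0.1},{"dx": -0.28,"dy": 0.9,"dz": 0.1},{"dx": -0.28,"dy": 0.9,"dz": 0.1}]}}

```text
validation failed for argument at $.in...
```

Emit:
{"fn": "move_arm", "kwargs": {"increments": [{"dx": -0.28,"dy": 0.9,"dz": 0.1},{"dx": -0.28,"dy": 0.9,"dz": 0.1},{"dx": -0.28,"dy": 0.9,"dz": 0.1}]}}

```text
validation failed for argument at $.in...
```

```bash
python3 - <<'E'
from h import *
y=np.radians(77)
chain(((451.7,364.7,120),down(y)))
m=viewer.camera_model("wrist");im,d=viewer.get_image("wrist");save("w1",im)
r=finder.tip_of("short_lens","wrist");print(r[:3])
P=cloud("wrist",d,m);Q=P.reshape(-1,3);Q=Q[(d.reshape(-1)>0)&(Q[:,2]>64)&(Q[:,2]<80)&(np.hypot(Q[:,0]-451.7,Q[:,1]-364.7)<36)]
print(len(Q),cv2.minEnclosingCircle(Q[:,:2].astype(np.float32)) if len(Q) else "", Q[:,2].mean() if len(Q) else "")
O=P.reshape(-1,3);O=O[(d.reshape(-1)>0)&(O[:,2]>64)&(O[:,2]<80)&(np.hypot(O[:,0]-380,O[:,1]-390)<45)]
if len(O):print("orange",cv2.minEnclosingCircle(O[:,:2].astype(np.float32)),len(O))
E
```

```text
t 1.2 F [-0.4  0.3  0.4] at [147.7 555.7 205.4] tool x yaw 75.1 grip 0.998
shift [-1.065  3.428  0.855] turn [ 0.     -0.     -0.0209] rows>= 8 BAD
[{'location': [205.2, 343.6], 'confidence': 0.6}]
0
```

Emit:
{"fn": "move_arm", "kwargs": {"increments": [{"dx": -0.26,"dy": 0.85,"dz": 0.1,"ax": 0,"ay": 0,"az": -0.021},{"dx": -0.26,"dy": 0.85,"dz": 0.1,"ax": 0,"ay": 0,"az": -0.021},{"dx": -0.26,"dy": 0.85,"dz": 0.1,"ax": 0,"ay": 0,"az": -0.021}], "grip": 1}}

```text
time: 1.6
eef_pos: [226.3, 506.4, 194.7]
orientation: [2.461, 1.949, -0.001]
contact_force: [-0.2, -0.5, 0.2]
grip_width: 0.999
```

Rows need all six keys.

Emit:
{"fn": "move_arm", "kwargs": {"increments": [{"dx": -0.28,"dy": 0.9,"dz": 0.1,"ax": 0,"ay": 0,"az": 0},{"dx": -0.28,"dy": 0.9,"dz": 0.1,"ax": 0,"ay": 0,"az": 0},{"dx": -0.28,"dy": 0.9,"dz": 0.1,"ax": 0,"ay": 0,"az": 0}]}}

```text
time: 1.9
eef_pos: [311.1, 456.1, 184.3]
orientation: [2.466, 1.94, -0.001]
contact_force: [-0.2, 1.0, 0.5]
grip_width: 1.0
```

Emit:
{"fn": "move_arm", "kwargs": {"increments": [{"dx": -0.28,"dy": 0.9,"dz": 0.1,"ax": 0,"ay": 0,"az": 0},{"dx": -0.28,"dy": 0.9,"dz": 0.1,"ax": 0,"ay": 0,"az": 0},{"dx": -0.28,"dy": 0.9,"dz": 0.1,"ax": 0,"ay": 0,"az": 0}]}}

```text
time: 2.2
eef_pos: [395.4, 405.6, 174.3]
orientation: [2.47, 1.933, -0.001]
contact_force: [-0.1, -0.2, 0.1]
grip_width: 1.0
```

```bash
python3 - <<'E'
from h import *
y=np.radians(77)
chain(((451.7,364.7,120),down(y)))
m=viewer.camera_model("wrist");im,d=viewer.get_image("wrist");save("w1",im)
r=finder.tip_of("short_lens","wrist");print(r[:3])
P=cloud("wrist",d,m);Q=P.reshape(-1,3);Q=Q[(d.reshape(-1)>0)&(Q[:,2]>64)&(Q[:,2]<80)&(np.hypot(Q[:,0]-451.7,Q[:,1]-364.7)<36)]
print(len(Q),cv2.minEnclosingCircle(Q[:,:2].astype(np.float32)) if len(Q) else "", Q[:,2].mean() if len(Q) else "")
O=P.reshape(-1,3);O=O[(d.reshape(-1)>0)&(O[:,2]>64)&(O[:,2]<80)&(np.hypot(O[:,0]-380,O[:,1]-390)<45)]
if len(O):print("orange",cv2.minEnclosingCircle(O[:,:2].astype(np.float32)),len(O))
E
```

```text
t 2.2 F [-0.1 -0.2  0.1] at [395.4 405.6 174.3] tool x yaw 76.1 grip 1.0
shift [-0.259  0.642  0.546] turn [ 0.0026  0.0025 -0.0102] rows>= 2 
[{'location': [258.1, 156.0], 'confidence': 0.95}, {'location': [258.8, 241.6], 'confidence': 0.74}, {'location': [409.3, 209.7], 'confidence': 0.66}]
2279 ((451.55450439453125, 366.07568359375), 28.226104736328125) 71.68748698356569
orange ((351.5501403808594, 387.83489990234375), 28.077728271484375) 2236
```

Emit:
{"fn": "move_arm", "kwargs": {"increments": [{"dx": -0.251,"dy": 0.64,"dz": 0.54,"ax": 0.003,"ay": 0.0025,"az": -0.01},{"dx": -0.251,"dy": 0.64,"dz": 0.54,"ax": 0.003,"ay": 0.0025,"az": -0.01},{"dx": -0.251,"dy": 0.64,"dz": 0.54,"ax": 0.003,"ay": 0.0025,"az": -0.01}]}}

```text
time: 2.6
eef_pos: [446.6, 366.5, 117.3]
orientation: [-2.454, -1.956, 0.012]
contact_force: [-0.1, -0.1, 0.1]
grip_width: 1.004
```

```bash
python3 - <<'E'
from h import *
y=np.radians(77)
chain(((451.6,365.5,32),down(y)))
E
```

```text
t 2.6 F [-0.1 -0.1  0.1] at [446.6 366.5 117.3] tool x yaw 77.1 grip 1.004
shift [0.004 0.058 0.853] turn [-0.0049  0.0023  0.0013] rows>= 2
```

Emit:
{"fn": "move_arm", "kwargs": {"increments": [{"dx": 0.004,"dy": 0.058,"dz": 0.2,"ax": -0.005,"ay": 0.002,"az": 0.001},{"dx": 0.004,"dy": 0.058,"dz": 0.5,"ax": -0.005,"ay": 0.002,"az": 0.001},{"dx": 0.004,"dy": 0.058,"dz": 0.85,"ax": -0.005,"ay": 0.002,"az": 0.001},{"dx": 0.004,"dy": 0.058,"dz": 0.85,"ax": -0.005,"ay": 0.002,"az": 0.001}]}}

```text
time: 3.0
eef_pos: [445.9, 365.1, 28.2]
orientation: [-2.454, -1.958, 0.016]
contact_force: [-1.3, -0.6, -0.6]
grip_width: 0.998
```

Emit:
{"fn": "move_arm", "kwargs": {"increments": [{"dx": 0,"dy": 0,"dz": 0,"ax": 0,"ay": 0,"az": 0},{"dx": 0,"dy": 0,"dz": 0,"ax": 0,"ay": 0,"az": 0},{"dx": 0,"dy": 0,"dz": 0,"ax": 0,"ay": 0,"az": 0},{"dx": 0,"dy": 0,"dz": 0,"ax": 0,"ay": 0,"az": 0}], "grip": -1, "newtons": 25}}

```text
time: 3.4
eef_pos: [447.0, 366.0, 30.1]
orientation: [-2.455, -1.958, 0.011]
contact_force: [-0.5, -0.2, 0.4]
grip_width: 0.692
```

Emit:
{"fn": "move_arm", "kwargs": {"increments": [{"dx": 0,"dy": 0.045,"dz": 0,"ax": 0,"ay": 0,"az": 0},{"dx": 0,"dy": 0.045,"dz": 0,"ax": 0,"ay": 0,"az": 0},{"dx": 0,"dy": 0.045,"dz": 0,"ax": 0,"ay": 0,"az": 0},{"dx": 0,"dy": 0.045,"dz": 0,"ax": 0,"ay": 0,"az": 0}]}}

```text
time: 3.8
eef_pos: [452.9, 365.3, 31.1]
orientation: [-2.456, -1.959, 0.006]
contact_force: [2.3, -0.3, 3.6]
grip_width: 0.593
```

```bash
python3 - <<'E'
from h import *
y=np.radians(77);s=ctrl.sense();p=s["eef_pos"];print(s["orientation"])
chain((p+[0,0,95],down(y)),((441,275,130),down(y)),((436.1,185.7,130),down(y)))
E
```

```text
[-2.45558712 -1.9585732   0.00640479]
t 3.8 F [ 2.3 -0.3  3.6] at [452.9 365.3  31.1] tool x yaw 77.2 grip 0.593
shift [-0.003 -0.003 -0.95 ] turn [-0.0019  0.0018  0.0017] rows>= 2 
shift [-0.907  0.087 -0.039] turn [0. 0. 0.] rows>= 2 
shift [-0.881  0.153  0.   ] turn [0. 0. 0.] rows>= 2
```

Emit:
{"fn": "move_arm", "kwargs": {"increments": [{"dx": 0,"dy": 0,"dz": -0.3,"ax": -0.002,"ay": 0.002,"az": 0.002},{"dx": 0,"dy": 0,"dz": -0.7,"ax": -0.002,"ay": 0.002,"az": 0.002},{"dx": 0,"dy": 0,"dz": -1,"ax": -0.002,"ay": 0.002,"az": 0.002},{"dx": 0,"dy": 0,"dz": -1,"ax": -0.002,"ay": 0.002,"az": 0.002}]}}

```text
time: 4.2
eef_pos: [456.0, 367.3, 135.4]
orientation: [2.459, 1.954, 0.014]
contact_force: [1.5, 0.6, -1.5]
grip_width: 0.59
```

Emit:
{"fn": "move_arm", "kwargs": {"increments": [{"dx": -0.4,"dy": 0.04,"dz": -0.2,"ax": 0,"ay": 0,"az": 0},{"dx": -0.9,"dy": 0.09,"dz": -0.2,"ax": 0,"ay": 0,"az": 0},{"dx": -0.9,"dy": 0.09,"dz": -0.2,"ax": 0,"ay": 0,"az": 0}]}}

```text
time: 4.5
eef_pos: [440.7, 272.2, 151.1]
orientation: [2.463, 1.95, -0.001]
contact_force: [-0.9, 0.7, -3.1]
grip_width: 0.595
```

Emit:
{"fn": "move_arm", "kwargs": {"increments": [{"dx": -0.45,"dy": 0.08,"dz": 0,"ax": 0,"ay": 0,"az": 0},{"dx": -0.88,"dy": 0.15,"dz": 0,"ax": 0,"ay": 0,"az": 0},{"dx": -0.88,"dy": 0.15,"dz": 0,"ax": 0,"ay": 0,"az": 0},{"dx": -0.88,"dy": 0.15,"dz": 0,"ax": 0,"ay": 0,"az": 0}]}}

```text
time: 4.9
eef_pos: [433.7, 182.5, 149.1]
orientation: [-2.464, -1.946, 0.006]
contact_force: [0.9, -0.4, -2.7]
grip_width: 0.592
```

```bash
python3 - <<'E'
from h import *
y=np.radians(77)
chain(((436.1,185.7,70),down(y)),((436.1,185.7,42),down(y)))
im,d=viewer.get_image("top");save("top1",cv2.resize(im[140:330,130:330],(800,760))[:600])
im,d=viewer.get_image("wrist");save("w2",im)
for n in ["case_floor","case_slot","case_seal"]:
  r=finder.tip_of(n,"wrist");print(n,[(q["location"],round(q["confidence"],2),at_z("wrist",q["location"],{"case_floor":8}.get(n,95)).round(1)) for q in r[:2]])
E
```

```text
t 4.9 F [ 0.9 -0.4 -2.7] at [433.7 182.5 149.1] tool x yaw 76.6 grip 0.592
shift [0.038 0.019 0.791] turn [-0.0025  0.0009 -0.0045] rows>= 2 
shift [0.   0.   0.28] turn [0. 0. 0.] rows>= 1 
case_floor [([281.9, 200.2], 0.83, array([439. , 187.1,   8. ]))]
case_slot [([282.9, 132.9], 0.86, array([370.1, 203.1,  95. ]))]
case_seal [([280.2, 346.6], 0.64, array([552.9, 158.4,  95. ]))]
```

View pics/w2.png

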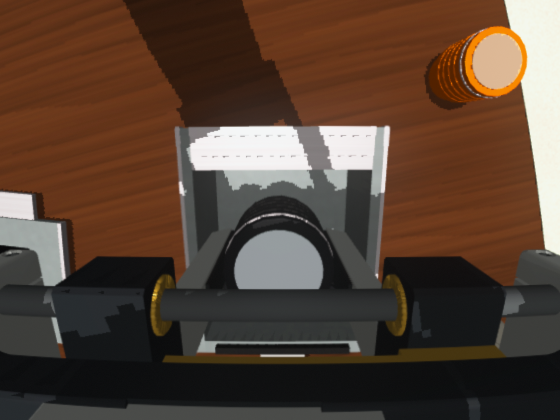

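The wrist view shows the lens held at (280,265), centred over the case floor between the side walls, with the lip at rows 130–168. The slot and seal detections agree with my case pose to about 2 mm. Lowering now.

Emit:
{"fn": "move_arm", "kwargs": {"increments": [{"dx": 0.038,"dy": 0.02,"dz": 0.3,"ax": -0.002,"ay": 0.001,"az": -0.004},{"dx": 0.038,"dy": 0.02,"dz": 0.6,"ax": -0.002,"ay": 0.001,"az": -0.004},{"dx": 0.038,"dy": 0.02,"dz": 0.8,"ax": -0.002,"ay": 0.001,"az": -0.004},{"dx": 0.038,"dy": 0.02,"dz": 1,"ax": -0.002,"ay": 0.001,"az": -0.004},{"dx": 0.038,"dy": 0.02,"dz": 1,"ax": -0.002,"ay": 0.001,"az": -0.004},{"dx": 0.038,"dy": 0.02,"dz": 1,"ax": -0.002,"ay": 0.001,"az": -0.004}]}}

```text
time: 5.75
eef_pos: [437.5, 188.0, 50.8]
orientation: [2.453, 1.961, 0.003]
contact_force: [0.6, 0.0, -2.1]
grip_width: 0.587
```

Emit:
{"fn": "move_arm", "kwargs": {"increments": [{"dx": 0,"dy": 0,"dz": 0.02,"ax": 0,"ay": 0,"az": 0},{"dx": 0,"dy": 0,"dz": 0.04,"ax": 0,"ay": 0,"az": 0},{"dx": 0,"dy": 0,"dz": 0.05,"ax": 0,"ay": 0,"az": 0}]}}

```text
time: 6.05
eef_pos: [438.2, 188.3, 46.5]
orientation: [2.453, 1.961, 0.005]
contact_force: [-0.4, -0.3, -1.9]
grip_width: 0.592
```

Emit:
{"fn": "move_arm", "kwargs": {"increments": [{"dx": 0,"dy": -0.01,"dz": 0.02,"ax": 0,"ay": 0,"az": 0},{"dx": 0,"dy": -0.01,"dz": 0.04,"ax": 0,"ay": 0,"az": 0},{"dx": 0,"dy": -0.01,"dz": 0.05,"ax": 0,"ay": 0,"az": 0}]}}

```text
time: 6.35
eef_pos: [437.1, 188.4, 41.4]
orientation: [2.453, 1.961, 0.005]
contact_force: [0.0, -0.5, -2.1]
grip_width: 0.59
```

Emit:
{"fn": "move_arm", "kwargs": {"increments": [{"dx": 0,"dy": 0,"dz": 0.015,"ax": 0,"ay": 0,"az": 0},{"dx": 0,"dy": 0,"dz": 0.025,"ax": 0,"ay": 0,"az": 0}]}}

```text
time: 6.55
eef_pos: [437.4, 188.4, 39.1]
orientation: [2.453, 1.961, 0.005]
contact_force: [-1.7, -1.0, 5.9]
grip_width: 0.59
```

Contact at z≈39, as expected. Releasing.

Emit:
{"fn": "move_arm", "kwargs": {"increments": [{"dx": 0,"dy": 0,"dz": -0.005,"ax": 0,"ay": 0,"az": 0},{"dx": 0,"dy": 0,"dz": -0.005,"ax": 0,"ay": 0,"az": 0},{"dx": 0,"dy": 0,"dz": -0.005,"ax": 0,"ay": 0,"az": 0}], "grip": 0.5}}

```text
time: 6.85
eef_pos: [437.8, 188.5, 40.0]
orientation: [2.452, 1.96, 0.006]
contact_force: [0.0, -0.5, 1.1]
grip_width: 0.747
```

Emit:
{"fn": "move_arm", "kwargs": {"increments": [{"dx": 0,"dy": 0,"dz": -0.2,"ax": 0,"ay": 0,"az": 0},{"dx": 0,"dy": 0,"dz": -0.5,"ax": 0,"ay": 0,"az": 0},{"dx": 0,"dy": 0,"dz": -1,"ax": 0,"ay": 0,"az": 0},{"dx": 0,"dy": 0,"dz": -1,"ax": 0,"ay": 0,"az": 0}]}}

```text
time: 7.25
eef_pos: [442.9, 189.8, 147.0]
orientation: [2.447, 1.956, 0.027]
contact_force: [0.1, -0.6, 0.8]
grip_width: 0.75
```

```bash
python3 - <<'E'
from h import *
im,d=viewer.get_image("top");m=viewer.camera_model("wrist");im,d=viewer.get_image("wrist")
P=cloud("wrist",d,m);Q=P.reshape(-1,3);Q=Q[(d.reshape(-1)>0)&(Q[:,2]>72)&(Q[:,2]<88)&(np.hypot(Q[:,0]-437,Q[:,1]-187)<38)]
print("lens",len(Q),cv2.minEnclosingCircle(Q[:,:2].astype(np.float32)),Q[:,2].mean(),"tilt fit",np.linalg.lstsq(np.c_[Q[:,:2]-Q[:,:2].mean(0),np.ones(len(Q))],Q[:,2],rcond=None)[0].round(3))
l=np.radians(-18.66)
for k in (0,np.pi): print(k);chain(((433,100,150),down(l+k)),((425,10,150),down(l+k)),((420,-70,150),down(l+k)),((418,-145.1,150),down(l+k)))
E
```

```text
lens 3487 ((437.4560241699219, 188.6673126220703), 28.175708770751953) 79.96702076999063 tilt fit [ 2.2000e-02 -3.0000e-03  7.9967e+01]
0
t 7.35 F [-0.4  0.1 -0.6] at [438.7 188.7 141.6] tool x yaw 77.3 grip 0.75
shift [-0.878  0.14  -0.086] turn [ 0.0019 -0.0058  1.066 ] rows>= 12 BAD
shift [0.212 0.878 0.   ] turn [0. 0. 0.] rows>= 2 
shift [0.209 0.774 0.   ] turn [0. 0. 0.] rows>= 2 
shift [0.221 0.718 0.   ] turn [0. 0. 0.] rows>= 2 
3.141592653589793
t 7.35 F [-0.4  0.1 -0.6] at [438.7 188.7 141.6] tool x yaw 77.3 grip 0.75
shift [-0.878  0.14  -0.086] turn [ 0.0057  0.0018 -0.934 ] rows>= 10 
shift [-0.212 -0.878  0.   ] turn [0. 0. 0.] rows>= 2 
shift [-0.209 -0.774  0.   ] turn [0. 0. 0.] rows>= 2 
shift [-0.221 -0.718  0.   ] turn [0. 0. 0.] rows>= 2
```

Emit:
{"fn": "move_arm", "kwargs": {"increments": [{"dx": -0.4,"dy": 0.07,"dz": -0.05,"ax": 0,"ay": -0.005,"az": 0.09},{"dx": -0.85,"dy": 0.14,"dz": -0.08,"ax": 0,"ay": -0.005,"az": 0.18},{"dx": -0.95,"dy": 0.15,"dz": -0.08,"ax": 0,"ay": -0.005,"az": 0.27},{"dx": -0.95,"dy": 0.15,"dz": -0.08,"ax": 0,"ay": -0.005,"az": 0.36},{"dx": -0.95,"dy": 0.15,"dz": -0.08,"ax": 0,"ay": -0.005,"az": 0.45},{"dx": -0.95,"dy": 0.15,"dz": -0.08,"ax": 0,"ay": -0.005,"az": 0.54}]}}

```text
time: 7.95
eef_pos: [430.7, 92.4, 147.3]
orientation: [3.042, 0.767, -0.002]
contact_force: [0.5, -1.2, 0.3]
grip_width: 0.748
```

```bash
python3 - <<'E'
from h import *
l=np.radians(-18.66)
chain(((425,20,150),down(l)),((420,-65,150),down(l)),((418,-145.1,150),down(l)))
E
```

```text
t 7.95 F [ 0.5 -1.2  0.3] at [430.7  92.4 147.3] tool x yaw 28.3 grip 0.748
shift [-0.394  0.61  -0.023] turn [2.900e-03 5.000e-04 5.218e-01] rows>= 6 
shift [0.225 0.821 0.   ] turn [0. 0. 0.] rows>= 2 
shift [0.237 0.765 0.   ] turn [0. 0. 0.] rows>= 2
```

Emit:
{"fn": "move_arm", "kwargs": {"increments": [{"dx": -0.2,"dy": 0.3,"dz": -0.02,"ax": 0.003,"ay": 0,"az": 0.09},{"dx": -0.39,"dy": 0.61,"dz": -0.02,"ax": 0.003,"ay": 0,"az": 0.18},{"dx": -0.39,"dy": 0.61,"dz": -0.02,"ax": 0.003,"ay": 0,"az": 0.27},{"dx": -0.39,"dy": 0.61,"dz": -0.02,"ax": 0.003,"ay": 0,"az": 0.36},{"dx": -0.39,"dy": 0.61,"dz": -0.02,"ax": 0.003,"ay": 0,"az": 0.45},{"dx": -0.39,"dy": 0.61,"dz": -0.02,"ax": 0.003,"ay": 0,"az": 0.522},{"dx": -0.39,"dy": 0.61,"dz": -0.02,"ax": 0.003,"ay": 0,"az": 0.522}], "grip": 0}}

```text
time: 8.65
eef_pos: [423.8, 20.4, 147.8]
orientation: [-3.1, 0.51, 0.007]
contact_force: [0.1, -0.1, -0.1]
grip_width: 0.497
```

Emit:
{"fn": "move_arm", "kwargs": {"increments": [{"dx": 0.1,"dy": 0.4,"dz": 0,"ax": 0,"ay": 0,"az": 0},{"dx": 0.225,"dy": 0.82,"dz": 0,"ax": 0,"ay": 0,"az": 0},{"dx": 0.225,"dy": 0.82,"dz": 0,"ax": 0,"ay": 0,"az": 0}]}}

```text
time: 8.95
eef_pos: [418.3, -68.1, 146.9]
orientation: [3.098, -0.514, -0.009]
contact_force: [1.0, 0.1, -0.5]
grip_width: 0.502
```

```bash
python3 - <<'E'
from h import *
l=np.radians(-18.66)
chain(((418,-145.1,150),down(l)))
m=viewer.camera_model("wrist");im,d=viewer.get_image("wrist")
P=cloud("wrist",d,m);Q=P.reshape(-1,3);Q=Q[(d.reshape(-1)>0)&(Q[:,2]>45)&(Q[:,2]<58)&(np.hypot(Q[:,0]-418,Q[:,1]+145)<50)]
print(len(Q),cv2.minAreaRect(Q[:,:2].astype(np.float32)) if len(Q)>3 else "",np.median(Q[:,2]))
Q=P.reshape(-1,3);Q=Q[(d.reshape(-1)>0)&(Q[:,2]>12)&(Q[:,2]<22)&(np.hypot(Q[:,0]-430,Q[:,1]+140)<150)];print("plate",len(Q),cv2.minAreaRect(Q[:,:2].astype(np.float32)),np.median(Q[:,2]))
E
```

```text
t 8.95 F [ 1.   0.1 -0.5] at [418.3 -68.1 146.9] tool x yaw -18.8 grip 0.502
shift [ 0.246  0.73  -0.031] turn [ 0.0015  0.0035 -0.002 ] rows>= 2 
802 ((422.9589538574219, -132.75527954101562), (49.44184494018555, 16.132953643798828), 71.95458221435547) 51.30157723743693
plate 11488 ((441.18084716796875, -153.83529663085938), (158.3468017578125, 188.6536102294922), 71.4487533569336) 17.450317533664617
```

Emit:
{"fn": "move_arm", "kwargs": {"increments": [{"dx": 0.1,"dy": 0.4,"dz": 0,"ax": 0.0015,"ay": 0.0035,"az": -0.003},{"dx": 0.25,"dy": 0.735,"dz": 0.2,"ax": 0.0015,"ay": 0.0035,"az": -0.003},{"dx": 0.25,"dy": 0.735,"dz": 0.5,"ax": 0.0015,"ay": 0.0035,"az": -0.003},{"dx": 0.25,"dy": 0.735,"dz": 0.5,"ax": 0.0015,"ay": 0.0035,"az": -0.003}]}}

```text
time: 9.4
eef_pos: [414.1, -141.1, 92.6]
orientation: [-3.095, 0.504, 0.016]
contact_force: [-1.2, 0.3, -0.1]
grip_width: 0.499
```

```bash
python3 - <<'E'
from h import *
l=np.radians(-18.5)
chain(((418.4,-145.8,23),down(l)))
E
```

```text
t 9.4 F [-1.2  0.3 -0.1] at [ 414.1 -141.1   92.6] tool x yaw -18.5 grip 0.499
shift [0.063 0.034 0.696] turn [-0.0028  0.007  -0.0001] rows>= 2
```

Emit:
{"fn": "move_arm", "kwargs": {"increments": [{"dx": 0.06,"dy": 0.034,"dz": 0.25,"ax": -0.003,"ay": 0.007,"az": 0},{"dx": 0.06,"dy": 0.034,"dz": 0.5,"ax": -0.003,"ay": 0.007,"az": 0},{"dx": 0.06,"dy": 0.034,"dz": 0.6,"ax": -0.003,"ay": 0.007,"az": 0},{"dx": 0.06,"dy": 0.034,"dz": 0.66,"ax": -0.003,"ay": 0.007,"az": 0},{"dx": 0.06,"dy": 0.034,"dz": 0.66,"ax": -0.003,"ay": 0.007,"az": 0},{"dx": 0.06,"dy": 0.034,"dz": 0.66,"ax": -0.003,"ay": 0.007,"az": 0}]}}

```text
time: 10.0
eef_pos: [419.1, -145.9, 27.6]
orientation: [3.1, -0.504, 0.003]
contact_force: [0.7, -0.0, -0.1]
grip_width: 0.501
```

```bash
python3 - <<'E'
from h import *
l=np.radians(-18.5)
chain(((418.4,-145.8,23),down(l)))
E
```

```text
t 10.0 F [ 0.7 -0.  -0.1] at [ 419.1 -145.9   27.6] tool x yaw -18.5 grip 0.501
shift [-0.007  0.002  0.046] turn [ 0.0004 -0.0012  0.0005] rows>= 1
```

Emit:
{"fn": "move_arm", "kwargs": {"increments": [{"dx": -0.007,"dy": 0,"dz": 0.04,"ax": 0,"ay": -0.001,"az": 0},{"dx": -0.007,"dy": 0,"dz": 0.04,"ax": 0,"ay": -0.001,"az": 0},{"dx": -0.007,"dy": 0,"dz": 0.04,"ax": 0,"ay": -0.001,"az": 0},{"dx": -0.007,"dy": 0,"dz": 0.04,"ax": 0,"ay": -0.001,"az": 0},{"dx": -0.007,"dy": 0,"dz": 0.04,"ax": 0,"ay": -0.001,"az": 0},{"dx": -0.007,"dy": 0,"dz": 0.04,"ax": 0,"ay": -0.001,"az": 0},{"dx": -0.007,"dy": 0,"dz": 0.04,"ax": 0,"ay": -0.001,"az": 0}], "grip": -1, "newtons": 50}}

```text
time: 10.7
eef_pos: [418.7, -145.8, 23.8]
orientation: [3.1, -0.504, 0.001]
contact_force: [0.2, 0.5, 2.7]
grip_width: 0.167
```

```bash
cat >> h.py <<'E'
# case and lid geometry; tcp in lid frame = G, lid rotation in tool frame = nominal
CY=np.radians(-13.);C0=np.array([462.9,180.2,0.])
def c2w(p):return C0+R.from_euler('z',CY).apply(p)
def w2c(p):return R.from_euler('z',-CY).apply(np.array(p)-C0)
def lidpose(tip,th,G):
    """tool pose (world) with tongue-tip lower edge at case-local tip and lid pitch th (negative: tongue low)"""
    Rl=R.from_euler('z',CY)*R.from_euler('y',th)
    o=c2w(tip)-Rl.apply([-95,0,10]);return o+Rl.apply(G),down(CY,th)
E
python3 - <<'E'
from h import *
s=ctrl.sense();print(s["eef_pos"],s["orientation"],s["contact_force"])
l=np.radians(-18.5)
chain((s["eef_pos"]+[0,0,95],down(l)))
E
```

```text
[ 418.6980777  -145.81070854   23.80632003] [ 3.10007271e+00 -5.03874983e-01  1.02225685e-03] [0.20131115 0.49054812 2.67943099]
t 10.7 F [0.2 0.5 2.7] at [ 418.7 -145.8   23.8] tool x yaw -18.5 grip 0.167
shift [ 0.001  0.001 -0.95 ] turn [ 0.0005 -0.0005  0.0004] rows>= 2
```

Emit:
{"fn": "move_arm", "kwargs": {"increments": [{"dx": 0,"dy": 0,"dz": -0.1,"ax": 0,"ay": 0,"az": 0},{"dx": 0,"dy": 0,"dz": -0.3,"ax": 0,"ay": 0,"az": 0},{"dx": 0,"dy": 0,"dz": -0.6,"ax": 0,"ay": 0,"az": 0},{"dx": 0,"dy": 0,"dz": -0.9,"ax": 0,"ay": 0,"az": 0},{"dx": 0,"dy": 0,"dz": -1,"ax": 0,"ay": 0,"az": 0},{"dx": 0,"dy": 0,"dz": -1,"ax": 0,"ay": 0,"az": 0}]}}

```text
time: 11.3
eef_pos: [419.5, -146.2, 125.1]
orientation: [3.099, -0.504, 0.006]
contact_force: [0.1, 0.6, -3.4]
grip_width: 0.165
```

```bash
python3 - <<'E'
from h import *
G=[-25,0,23.8]
A=lidpose([-88,0,135],-.26,G);print(A[0],A[1].as_rotvec())
s=ctrl.sense()["eef_pos"];n=4
D=A[0]-s;D2=A[0]
chain(((s[0]+D[0]*.25,s[1]+D[1]*.27,200),down(np.radians(-16),-.1)),((s[0]+D[0]*.5,s[1]+D[1]*.54,205),down(np.radians(-14),-.2)),((s[0]+D[0]*.75,s[1]+D[1]*.8,205),A[1]),A)
E
```

```text
[439.61215289 185.57642314 166.33182033] [ 3.06647325 -0.3493805   0.40090249]
t 11.3 F [ 0.1  0.6 -3.4] at [ 419.5 -146.2  125.1] tool x yaw -18.5 grip 0.165
shift [-0.233 -0.865 -0.751] turn [ 0.0023  0.0612 -0.0273] rows>= 3 
shift [-0.193 -0.875 -0.07 ] turn [ 0.0033  0.0637 -0.022 ] rows>= 2 
shift [-0.157 -0.849 -0.032] turn [ 0.0025  0.0382 -0.0108] rows>= 2 
shift [-0.196 -0.658  0.348] turn [0. 0. 0.] rows>= 2
```

Emit:
{"fn": "move_arm", "kwargs": {"increments": [{"dx": -0.06,"dy": -0.2,"dz": -0.3,"ax": 0.001,"ay": 0.02,"az": -0.009},{"dx": -0.14,"dy": -0.5,"dz": -0.6,"ax": 0.002,"ay": 0.04,"az": -0.018},{"dx": -0.23,"dy": -0.86,"dz": -0.75,"ax": 0.002,"ay": 0.06,"az": -0.027},{"dx": -0.23,"dy": -0.86,"dz": -0.75,"ax": 0.002,"ay": 0.06,"az": -0.027}]}}

```text
time: 11.7
eef_pos: [424.2, -53.5, 200.1]
orientation: [3.097, -0.428, 0.153]
contact_force: [0.8, -0.4, -3.7]
grip_width: 0.169
```

Emit:
{"fn": "move_arm", "kwargs": {"increments": [{"dx": -0.1,"dy": -0.4,"dz": -0.03,"ax": 0.001,"ay": 0.03,"az": -0.01},{"dx": -0.19,"dy": -0.8,"dz": -0.07,"ax": 0.003,"ay": 0.064,"az": -0.022},{"dx": -0.19,"dy": -0.875,"dz": -0.07,"ax": 0.003,"ay": 0.064,"az": -0.022}]}}

```text
time: 12.0
eef_pos: [425.6, 39.4, 202.2]
orientation: [3.085, -0.365, 0.299]
contact_force: [-0.2, -0.9, -4.0]
grip_width: 0.172
```

```bash
python3 - <<'E'
from h import *
G=[-25,0,23.8]
A=lidpose([-88,0,135],-.26,G);s=ctrl.sense()["eef_pos"];D=A[0]-s
chain(((s[0]+D[0]*.55,s[1]+D[1]*.55,200),A[1]),A)
E
```

```text
t 12.0 F [-0.2 -0.9 -4. ] at [425.6  39.4 202.2] tool x yaw -13.5 grip 0.172
shift [-0.115 -0.8    0.001] turn [-0.      0.0426 -0.0054] rows>= 2 
shift [-0.17  -0.655  0.303] turn [0. 0. 0.] rows>= 2
```

Emit:
{"fn": "move_arm", "kwargs": {"increments": [{"dx": -0.06,"dy": -0.4,"dz": 0,"ax": 0,"ay": 0.02,"az": -0.003},{"dx": -0.115,"dy": -0.8,"dz": 0,"ax": 0,"ay": 0.043,"az": -0.005},{"dx": -0.115,"dy": -0.8,"dz": 0,"ax": 0,"ay": 0.043,"az": -0.005}]}}

```text
time: 12.3
eef_pos: [430.8, 123.7, 197.1]
orientation: [3.07, -0.339, 0.393]
contact_force: [-0.2, -0.7, -4.0]
grip_width: 0.165
```

Emit:
{"fn": "move_arm", "kwargs": {"increments": [{"dx": -0.08,"dy": -0.35,"dz": 0.05,"ax": 0,"ay": 0,"az": 0},{"dx": -0.17,"dy": -0.65,"dz": 0.15,"ax": 0,"ay": 0,"az": 0},{"dx": -0.17,"dy": -0.65,"dz": 0.2,"ax": 0,"ay": 0,"az": 0},{"dx": -0.17,"dy": -0.65,"dz": 0.2,"ax": 0,"ay": 0,"az": 0}]}}

```text
time: 12.7
eef_pos: [432.3, 188.2, 170.5]
orientation: [3.067, -0.338, 0.384]
contact_force: [-0.5, -0.9, -4.0]
grip_width: 0.165
```

```bash
cat >> h.py <<'E'
def tip(G):
    s=ctrl.sense();r=R.from_rotvec(s["orientation"]);Rl=r*down(0).inv()
    # lid frame: Rl = tool rotation with nominal tool-in-lid = down(0)
    t=w2c(np.array(s["eef_pos"])+Rl.apply(np.array([-95,0,10])-np.array(G)));e=(R.from_euler('z',-CY)*Rl).as_euler('zyx')
    print("tip case",t.round(1),"yaw,pitch,roll",e.round(3),"F",R.from_euler('z',-CY).apply(s["contact_force"]).round(1),"t",round(s["time"],2));return t
E
python3 - <<'E'
from h import *
G=[-25,0,23.8];tip(G)
chain(lidpose([-88,0,130],-.26,G),lidpose([-73,0,115],-.26,G))
im,d=viewer.get_image("scene");save("s2",cv2.resize(im[140:280,220:420],(800,560)))
m=viewer.camera_model("wrist");im,d=viewer.get_image("wrist");save("w3",im)
E
```

```text
tip case [-96.    0.3 139.8] yaw,pitch,roll [ 0.007 -0.249 -0.003] F [-0.3 -1.  -4. ] t 12.7
t 12.7 F [-0.5 -0.9 -4. ] at [432.3 188.2 170.5] tool x yaw -12.5 grip 0.165
shift [0.052 0.009 0.108] turn [0.0018 0.0068 0.0051] rows>= 1 
shift [0.106 0.    0.184] turn [0. 0. 0.] rows>= 1
```

View pics/w3.png

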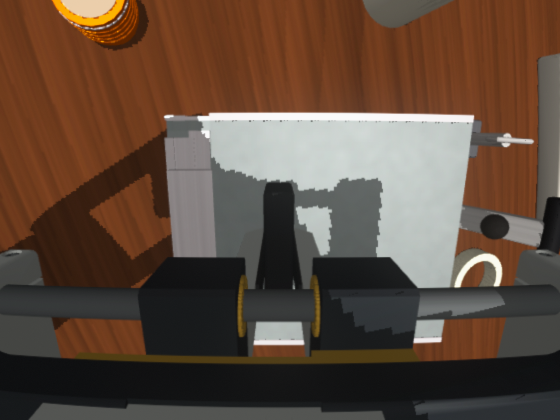

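View pics/s2.png

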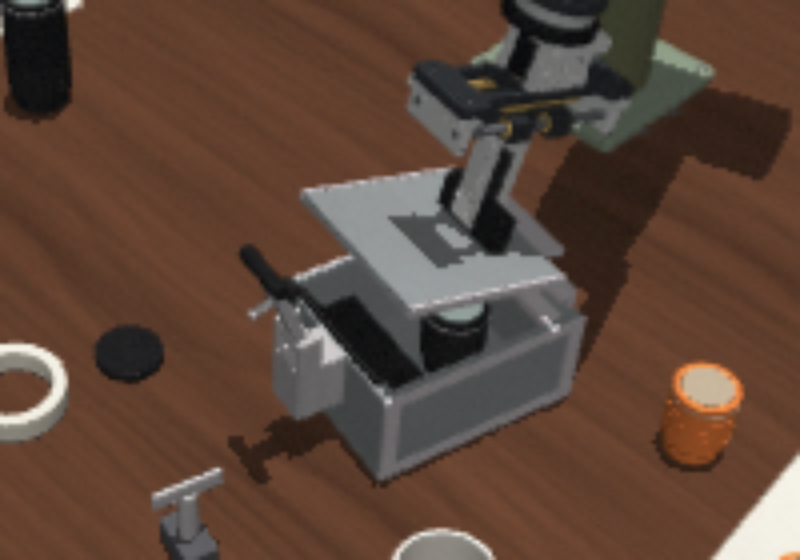

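The lid is held tilted over the case with its tongue end low, and the lens stands upright inside; the clamp is clear of the lid. Moving to the slot mouth.

Emit:
{"fn": "move_arm", "kwargs": {"increments": [{"dx": 0.05,"dy": 0.009,"dz": 0.05,"ax": 0.002,"ay": 0.007,"az": 0.005},{"dx": 0.13,"dy": 0.009,"dz": 0.12,"ax": 0.002,"ay": 0.007,"az": 0.005},{"dx": 0.165,"dy": 0.009,"dz": 0.2,"ax": 0.002,"ay": 0.007,"az": 0.005},{"dx": 0.165,"dy": 0.009,"dz": 0.25,"ax": 0.002,"ay": 0.007,"az": 0.005},{"dx": 0.165,"dy": 0.009,"dz": 0.25,"ax": 0.002,"ay": 0.007,"az": 0.005}]}}

```text
time: 13.3
eef_pos: [454.4, 181.4, 150.9]
orientation: [3.066, -0.354, 0.403]
contact_force: [-0.8, -0.5, -4.0]
grip_width: 0.166
```

```bash
python3 - <<'E'
from h import *
G=[-25,0,23.8];t=tip(G)
m=viewer.camera_model("wrist");s=ctrl.sense();im,d=viewer.get_image("wrist");P=cloud("wrist",d,m);ok=d>0
L=P[175:255,225:250][ok[175:255,225:250]];Rr=P[130:250,400:455][ok[130:250,400:455]];Q=np.r_[L,Rr]
r=R.from_rotvec(s["orientation"]);Rl=r*down(0).inv();q=Rl.inv().apply(Q-s["eef_pos"])+G
k=np.linalg.lstsq(np.c_[q[:,:2],np.ones(len(q))],q[:,2],rcond=None)[0];print("plate in lid frame z=18? ",k.round(4),len(q), np.std(q[:,2]-np.c_[q[:,:2],np.ones(len(q))]@k).round(2))
chain(lidpose([-73,0,105],-.26,G),lidpose([-73,0,100],-.26,G))
E
```

```text
tip case [-72.6  -0.5 119.5] yaw,pitch,roll [-0.003 -0.261  0.001] F [-0.7 -0.7 -4. ] t 13.3
plate in lid frame z=18?  [-2.48000e-02 -1.79000e-02  1.99827e+01] 8557 5.38
t 13.35 F [-0.2 -0.4 -3.4] at [454.5 181.7 151.4] tool x yaw -13.2 grip 0.168
shift [-0.043 -0.004  0.144] turn [-0.0007 -0.0013 -0.0017] rows>= 1 
shift [-0.013  0.     0.048] turn [0. 0. 0.] rows>= 1
```

Emit:
{"fn": "move_arm", "kwargs": {"increments": [{"dx": -0.025,"dy": 0,"dz": 0.08,"ax": 0,"ay": -0.001,"az": -0.002},{"dx": -0.056,"dy": 0,"dz": 0.19,"ax": 0,"ay": -0.001,"az": -0.002},{"dx": -0.056,"dy": 0,"dz": 0.19,"ax": 0,"ay": -0.001,"az": -0.002},{"dx": -0.056,"dy": 0,"dz": 0.19,"ax": 0,"ay": -0.001,"az": -0.002}]}}

```text
time: 13.75
eef_pos: [453.4, 181.8, 130.7]
orientation: [3.067, -0.348, 0.399]
contact_force: [0.6, -0.9, -2.8]
grip_width: 0.167
```

```bash
python3 - <<'E'
from h import *
G=[-25,0,23.8];t=tip(G)
chain(lidpose([-74,0,97],-.26,G),lidpose([-74,0,95],-.26,G))
E
```

```text
tip case [-73.8  -0.7  99.5] yaw,pitch,roll [ 0.001 -0.259  0.   ] F [ 0.8 -0.7 -2.8] t 13.75
t 13.75 F [ 0.6 -0.9 -2.8] at [453.4 181.8 130.7] tool x yaw -12.9 grip 0.167
shift [-0.009 -0.006  0.023] turn [-0.0002  0.0006  0.0006] rows>= 1 
shift [-0.005  0.     0.019] turn [0. 0. 0.] rows>= 1
```

Emit:
{"fn": "move_arm", "kwargs": {"increments": [{"dx": -0.005,"dy": -0.005,"dz": 0.015,"ax": 0,"ay": 0,"az": 0},{"dx": -0.005,"dy": -0.005,"dz": 0.02,"ax": 0,"ay": 0,"az": 0}]}}

```text
time: 13.95
eef_pos: [453.6, 182.4, 128.7]
orientation: [3.067, -0.348, 0.4]
contact_force: [-1.0, -0.3, -3.4]
grip_width: 0.167
```

Emit:
{"fn": "move_arm", "kwargs": {"increments": [{"dx": -0.003,"dy": 0,"dz": 0.01,"ax": 0,"ay": 0,"az": 0},{"dx": -0.003,"dy": 0,"dz": 0.01,"ax": 0,"ay": 0,"az": 0}]}}

```text
time: 14.15
eef_pos: [453.5, 182.5, 127.8]
orientation: [3.067, -0.347, 0.4]
contact_force: [0.0, -0.3, -4.8]
grip_width: 0.165
```

Emit:
{"fn": "move_arm", "kwargs": {"increments": [{"dx": -0.003,"dy": 0,"dz": 0.01,"ax": 0,"ay": 0,"az": 0},{"dx": -0.003,"dy": 0,"dz": 0.01,"ax": 0,"ay": 0,"az": 0}]}}

```text
time: 14.35
eef_pos: [453.5, 182.5, 126.7]
orientation: [3.067, -0.347, 0.4]
contact_force: [-0.2, 0.0, -3.2]
grip_width: 0.167
```

```bash
python3 - <<'E'
from h import *
G=[-25,0,23.8];t=tip(G)
E
```

```text
tip case [-73.8   0.   95.4] yaw,pitch,roll [ 0.001 -0.259  0.001] F [-0.2 -0.  -3.2] t 14.35
```

Emit:
{"fn": "move_arm", "kwargs": {"increments": [{"dx": -0.003,"dy": 0,"dz": 0.01,"ax": 0,"ay": 0,"az": 0},{"dx": -0.003,"dy": 0,"dz": 0.01,"ax": 0,"ay": 0,"az": 0}]}}

```text
time: 14.55
eef_pos: [453.7, 182.5, 126.1]
orientation: [3.067, -0.348, 0.401]
contact_force: [-0.9, -0.1, -0.9]
grip_width: 0.167
```

Emit:
{"fn": "move_arm", "kwargs": {"increments": [{"dx": -0.003,"dy": 0,"dz": 0.01,"ax": 0,"ay": 0,"az": 0},{"dx": -0.003,"dy": 0,"dz": 0.01,"ax": 0,"ay": 0,"az": 0}]}}

```text
time: 14.75
eef_pos: [453.9, 182.6, 125.8]
orientation: [3.067, -0.348, 0.401]
contact_force: [-3.1, -0.4, 4.8]
grip_width: 0.168
```

Emit:
{"fn": "move_arm", "kwargs": {"increments": [{"dx": 0.003,"dy": 0,"dz": -0.012,"ax": 0,"ay": 0,"az": 0},{"dx": -0.03,"dy": 0,"dz": -0.021,"ax": 0,"ay": 0,"az": 0},{"dx": -0.055,"dy": 0,"dz": -0.028,"ax": 0,"ay": 0,"az": 0},{"dx": -0.055,"dy": 0,"dz": -0.028,"ax": 0,"ay": 0,"az": 0}]}}

```text
time: 15.15
eef_pos: [447.1, 183.9, 126.4]
orientation: [3.067, -0.347, 0.399]
contact_force: [0.2, -0.5, -2.8]
grip_width: 0.166
```

```bash
python3 - <<'E'
from h import *
G=[-25,0,23.8];t=tip(G)
E
```

```text
tip case [-80.4  -0.   95.1] yaw,pitch,roll [ 0.002 -0.259  0.   ] F [ 0.3 -0.4 -2.8] t 15.15
```

Emit:
{"fn": "move_arm", "kwargs": {"increments": [{"dx": -0.025,"dy": 0,"dz": -0.014,"ax": 0,"ay": 0,"az": 0},{"dx": -0.05,"dy": 0,"dz": -0.021,"ax": 0,"ay": 0,"az": 0},{"dx": -0.075,"dy": 0,"dz": -0.028,"ax": 0,"ay": 0,"az": 0},{"dx": -0.075,"dy": 0,"dz": -0.028,"ax": 0,"ay": 0,"az": 0}]}}

```text
time: 15.55
eef_pos: [438.9, 185.8, 127.0]
orientation: [3.067, -0.347, 0.399]
contact_force: [-0.5, -0.9, -4.0]
grip_width: 0.168
```

```bash
python3 - <<'E'
from h import *
G=[-25,0,23.8];t=tip(G)
E
```

```text
tip case [-88.8  -0.1  95.8] yaw,pitch,roll [ 0.002 -0.259  0.   ] F [-0.2 -1.  -4. ] t 15.55
```

In the slot with no contact. Feeling on for the back face.

Emit:
{"fn": "move_arm", "kwargs": {"increments": [{"dx": -0.02,"dy": 0,"dz": -0.005,"ax": 0,"ay": 0,"az": 0},{"dx": -0.04,"dy": 0,"dz": -0.01,"ax": 0,"ay": 0,"az": 0},{"dx": -0.04,"dy": 0,"dz": -0.01,"ax": 0,"ay": 0,"az": 0}]}}

```text
time: 15.85
eef_pos: [435.1, 186.7, 127.2]
orientation: [3.067, -0.346, 0.4]
contact_force: [0.4, -1.0, -3.9]
grip_width: 0.166
```

Emit:
{"fn": "move_arm", "kwargs": {"increments": [{"dx": -0.01,"dy": 0,"dz": -0.003,"ax": 0,"ay": 0,"az": 0},{"dx": -0.015,"dy": 0,"dz": -0.004,"ax": 0,"ay": 0,"az": 0}]}}

```text
time: 16.05
eef_pos: [434.8, 186.8, 127.7]
orientation: [3.067, -0.346, 0.405]
contact_force: [6.1, -2.9, -7.0]
grip_width: 0.164
```

```bash
python3 - <<'E'
from h import *
G=[-25,0,23.8];t=tip(G)
E
```

```text
tip case [-92.9  -0.1  96.2] yaw,pitch,roll [ 0.002 -0.262  0.001] F [ 6.6 -1.5 -7. ] t 16.05
```

```bash
cat >> h.py <<'E'
def rows(*wps):
    s=ctrl.sense();p=np.array(s["eef_pos"]);r=R.from_rotvec(s["orientation"])
    for q,rot in wps: print((r.inv().apply(q-p)/100).round(3),((r.inv()*rot).as_rotvec()/(np.pi/2)).round(4))
E
python3 - <<'E'
from h import *
G=[-25,0,23.8]
rows(*[lidpose([x,0,95.3],th,G) for x,th in [(-92.3,-.24),(-92.6,-.2),(-92.9,-.16),(-93.2,-.12),(-93.4,-.09)]])
E
```

```text
[0.007 0.001 0.026] [-0.0004 -0.0142  0.0015]
[0.008 0.001 0.053] [-0.0004 -0.0397  0.0015]
[0.008 0.001 0.081] [-0.0004 -0.0652  0.0015]
[0.007 0.001 0.109] [-0.0003 -0.0906  0.0015]
[0.006 0.001 0.13 ] [-0.0003 -0.1097  0.0015]
```

Emit:
{"fn": "move_arm", "kwargs": {"increments": [{"dx": 0.007,"dy": 0.001,"dz": 0.026,"ax": 0,"ay": -0.014,"az": 0.001},{"dx": 0.008,"dy": 0.001,"dz": 0.04,"ax": 0,"ay": -0.027,"az": 0.001},{"dx": 0.008,"dy": 0.001,"dz": 0.053,"ax": 0,"ay": -0.04,"az": 0.001},{"dx": 0.008,"dy": 0.001,"dz": 0.053,"ax": 0,"ay": -0.04,"az": 0.001}]}}

```text
time: 16.45
eef_pos: [437.1, 186.1, 122.6]
orientation: [3.085, -0.352, 0.306]
contact_force: [-0.3, 0.4, -3.0]
grip_width: 0.167
```

```bash
python3 - <<'E'
from h import *
G=[-25,0,23.8];tip(G)
rows(*[lidpose([x,0,95.3],th,G) for x,th in [(-92.9,-.16),(-93.2,-.12),(-93.4,-.09)]])
E
```

```text
tip case [-92.4  -0.   95.3] yaw,pitch,roll [-0.    -0.198  0.   ] F [-0.4  0.3 -3. ] t 16.45
[-0.001 -0.001  0.025] [-0.0002 -0.0241 -0.0001]
[ 0.    -0.001  0.053] [-0.0002 -0.0496 -0.0001]
[ 0.001 -0.001  0.074] [-0.0002 -0.0687 -0.0001]
```

Emit:
{"fn": "move_arm", "kwargs": {"increments": [{"dx": 0,"dy": 0,"dz": 0.025,"ax": 0,"ay": -0.024,"az": 0},{"dx": 0,"dy": 0,"dz": 0.053,"ax": 0,"ay": -0.05,"az": 0},{"dx": 0,"dy": 0,"dz": 0.053,"ax": 0,"ay": -0.05,"az": 0}]}}

```text
time: 16.75
eef_pos: [438.9, 185.6, 117.2]
orientation: [3.103, -0.356, 0.185]
contact_force: [-0.3, 0.3, -3.4]
grip_width: 0.169
```

```bash
python3 - <<'E'
from h import *
G=[-25,0,23.8];tip(G)
rows(*[lidpose([x,0,z],th,G) for x,z,th in [(-94,95.3,-.12),(-94.8,95.3,-.12)]])
E
```

```text
tip case [-92.4  -0.   95.2] yaw,pitch,roll [-0.001 -0.119  0.   ] F [-0.3  0.2 -3.4] t 16.75
[-0.016 -0.001 -0.004] [-0.0002  0.0007 -0.0008]
[-0.024 -0.001 -0.004] [-0.0002  0.0007 -0.0008]
```

Emit:
{"fn": "move_arm", "kwargs": {"increments": [{"dx": -0.016,"dy": 0,"dz": -0.003,"ax": 0,"ay": 0,"az": 0},{"dx": -0.016,"dy": 0,"dz": -0.003,"ax": 0,"ay": 0,"az": 0}]}}

```text
time: 16.95
eef_pos: [437.7, 185.8, 117.4]
orientation: [3.102, -0.355, 0.188]
contact_force: [3.1, -0.5, -5.5]
grip_width: 0.163
```

Emit:
{"fn": "move_arm", "kwargs": {"increments": [{"dx": -0.01,"dy": 0,"dz": -0.002,"ax": 0,"ay": 0,"az": 0},{"dx": -0.014,"dy": 0,"dz": -0.002,"ax": 0,"ay": 0,"az": 0}]}}

```text
time: 17.15
eef_pos: [437.6, 185.9, 117.9]
orientation: [3.102, -0.353, 0.194]
contact_force: [5.5, -1.7, -7.6]
grip_width: 0.168
```

```bash
python3 - <<'E'
from h import *
G=[-25,0,23.8];t=tip(G)
rows(*[lidpose([t[0]+.5,0,95.1],th,G) for th in [-.09,-.07,-.05,-.033]])
E
```

```text
tip case [-93.7  -0.1  95.5] yaw,pitch,roll [-0.    -0.125  0.   ] F [ 5.8 -0.5 -7.6] t 17.15
[ 0.009 -0.001  0.029] [-0.0003 -0.0224 -0.    ]
[ 0.011 -0.001  0.043] [-0.0003 -0.0351 -0.    ]
[ 0.013 -0.001  0.057] [-0.0003 -0.0478 -0.    ]
[ 0.014 -0.001  0.069] [-0.0003 -0.0586 -0.    ]
```

Consistent back-wall contact at both tilts (nominal −94.2 to −94.4), so the tongue is home. Lowering on.

Emit:
{"fn": "move_arm", "kwargs": {"increments": [{"dx": 0.009,"dy": 0,"dz": 0.029,"ax": 0,"ay": -0.022,"az": 0},{"dx": 0.011,"dy": 0,"dz": 0.043,"ax": 0,"ay": -0.035,"az": 0},{"dx": 0.011,"dy": 0,"dz": 0.043,"ax": 0,"ay": -0.035,"az": 0}]}}

```text
time: 17.45
eef_pos: [438.9, 185.6, 113.4]
orientation: [3.112, -0.356, 0.106]
contact_force: [1.3, -0.2, -3.1]
grip_width: 0.169
```

```bash
python3 - <<'E'
from h import *
G=[-25,0,23.8];t=tip(G)
rows(*[lidpose([-93.9,0,95.],th,G) for th in [-.05,-.04,-.03]])
E
```

```text
tip case [-93.5  -0.1  94.9] yaw,pitch,roll [-0.001 -0.068  0.   ] F [ 1.3  0.1 -3.1] t 17.45
[-0.002 -0.001  0.012] [-0.0002 -0.0114 -0.0005]
[-0.    -0.001  0.019] [-0.0002 -0.0177 -0.0005]
[ 0.001 -0.001  0.026] [-0.0002 -0.0241 -0.0005]
```

Emit:
{"fn": "move_arm", "kwargs": {"increments": [{"dx": -0.001,"dy": 0,"dz": 0.012,"ax": 0,"ay": -0.011,"az": 0},{"dx": -0.001,"dy": 0,"dz": 0.019,"ax": 0,"ay": -0.018,"az": 0},{"dx": -0.001,"dy": 0,"dz": 0.019,"ax": 0,"ay": -0.018,"az": 0}]}}

```text
time: 17.75
eef_pos: [438.9, 185.6, 111.4]
orientation: [3.117, -0.357, 0.06]
contact_force: [1.0, -0.0, -3.8]
grip_width: 0.167
```

```bash
python3 - <<'E'
from h import *
G=[-25,0,23.8];t=tip(G)
rows(*[lidpose([-93.9,0,94.8],th,G) for th in [-.04,-.03,-.02]])
E
```

```text
tip case [-94.   -0.1  94.9] yaw,pitch,roll [-0.001 -0.038  0.   ] F [ 0.9  0.2 -3.8] t 17.75
[ 0.001 -0.002 -0.   ] [-0.0002  0.001  -0.0007]
[ 0.002 -0.002  0.007] [-0.0002 -0.0054 -0.0007]
[ 0.004 -0.002  0.014] [-0.0002 -0.0117 -0.0007]
```

Emit:
{"fn": "move_arm", "kwargs": {"increments": [{"dx": 0.002,"dy": 0,"dz": 0.008,"ax": 0,"ay": -0.006,"az": 0},{"dx": 0.003,"dy": 0,"dz": 0.014,"ax": 0,"ay": -0.011,"az": 0},{"dx": 0.003,"dy": 0,"dz": 0.014,"ax": 0,"ay": -0.011,"az": 0}]}}

```text
time: 18.05
eef_pos: [439.2, 185.7, 110.3]
orientation: [3.119, -0.357, 0.032]
contact_force: [-2.4, 0.0, 2.0]
grip_width: 0.167
```

```bash
python3 - <<'E'
from h import *
G=[-25,0,23.8];t=tip(G)
rows(*[lidpose([-93.9,0,94.6],th,G) for th in [-.02,-.01,-.0]])
E
```

```text
tip case [-94.1   0.1  95.1] yaw,pitch,roll [-0.001 -0.02   0.   ] F [-2.3 -0.5  2. ] t 18.05
[ 0.002 -0.     0.005] [-0.0003 -0.0003 -0.0008]
[ 0.003 -0.     0.012] [-0.0003 -0.0067 -0.0008]
[ 0.004 -0.     0.019] [-0.0003 -0.013  -0.0008]
```

Lid is supported now, tip at nominal −94.1. Letting go.

Emit:
{"fn": "move_arm", "kwargs": {"increments": [{"dx": 0,"dy": 0,"dz": 0,"ax": 0,"ay": 0,"az": 0},{"dx": 0,"dy": 0,"dz": 0,"ax": 0,"ay": 0,"az": 0},{"dx": 0,"dy": 0,"dz": 0,"ax": 0,"ay": 0,"az": 0},{"dx": 0,"dy": 0,"dz": 0,"ax": 0,"ay": 0,"az": 0}], "grip": -0.1}}

```text
time: 18.45
eef_pos: [439.4, 185.7, 110.5]
orientation: [3.119, -0.357, 0.033]
contact_force: [0.8, 0.3, 0.1]
grip_width: 0.443
```

Emit:
{"fn": "move_arm", "kwargs": {"increments": [{"dx": 0,"dy": 0,"dz": -0.2,"ax": 0,"ay": 0,"az": 0},{"dx": 0,"dy": 0,"dz": -0.5,"ax": 0,"ay": 0,"az": 0},{"dx": 0,"dy": 0,"dz": -1,"ax": 0,"ay": 0,"az": 0},{"dx": 0,"dy": 0,"dz": -1,"ax": 0,"ay": 0,"az": 0}]}}

```text
time: 18.85
eef_pos: [442.3, 187.4, 217.9]
orientation: [-3.117, 0.357, -0.055]
contact_force: [1.5, 0.3, 0.1]
grip_width: 0.447
```

```bash
python3 - <<'E'
from h import *
m=viewer.camera_model("wrist");im,d=viewer.get_image("wrist");save("w4",im)
P=cloud("wrist",d,m);q=w2c(P.reshape(-1,3)).reshape(P.shape);ok=d>0
a=q[ok&(abs(q[...,1])<70)&(q[...,2]>96)&(q[...,2]<125)&(q[...,0]>-60)&(q[...,0]<85)&((q[...,0]<-40)|(q[...,0]>-8))]
k=np.linalg.lstsq(np.c_[a[:,:2],np.ones(len(a))],a[:,2],rcond=None)[0];print("plate plane",k.round(4),len(a))
im,_=viewer.get_image("scene")
for c in ["wrist","scene"]:
  for n in ["clamp_bar","lid_grip"]:
    r=finder.tip_of(n,c);print(c,n,[(np.round(x["location"]).tolist(),round(x["confidence"],2)) for x in r[:2]])
im2,d2=viewer.get_image("top");Q=w2c(cloud("top",d2).reshape(-1,3))
b=Q[(Q[:,0]>100)&(Q[:,0]<230)&(abs(Q[:,1])<40)&(Q[:,2]>130)&(Q[:,2]<240)]
print("lever pts",len(b));
for z in range(130,230,10):
  s=b[(b[:,2]>=z)&(b[:,2]<z+10)]
  if len(s):print(z,len(s),s[:,:2].min(0).round(),s[:,:2].max(0).round(),s.mean(0).round())
s=ctrl.sense();print(s["eef_pos"],w2c(s["eef_pos"]),s["contact_force"],s["time"],s["grip_width"])
E
```

```text
plate plane [3.27000e-02 1.00000e-03 1.05691e+02] 13740
wrist clamp_bar [([536.0, 236.0], 0.6)]
wrist lid_grip [([273.0, 212.0], 0.86), ([536.0, 235.0], 0.43)]
scene clamp_bar [([286.0, 205.0], 0.48), ([324.0, 234.0], 0.33)]
scene lid_grip [([329.0, 299.0], 0.73), ([334.0, 204.0], 0.65)]
lever pts 280
130 21 [128. -19.] [138.   9.] [132.  -2. 135.]
140 17 [132. -11.] [146.   9.] [137.  -1. 144.]
150 7 [137. -11.] [149.  -7.] [142.  -9. 153.]
160 7 [142. -10.] [157.  -9.] [150. -10. 165.]
170 26 [132. -10.] [157.   8.] [143.  -3. 177.]
180 56 [133. -11.] [160.   9.] [147.  -1. 184.]
190 16 [154.  -9.] [160.   9.] [158.   0. 195.]
200 89 [158. -28.] [173.  27.] [165.  -3. 206.]
210 41 [159. -26.] [171.  27.] [165.   3. 212.]
[436.13052884 185.82433783 208.62344042] [-27.34857207  -0.54163435 208.62344042] [-1.03481172 -0.59848539 -0.3026509 ] 19.2 0.44887531251104396
```

View pics/w4.png

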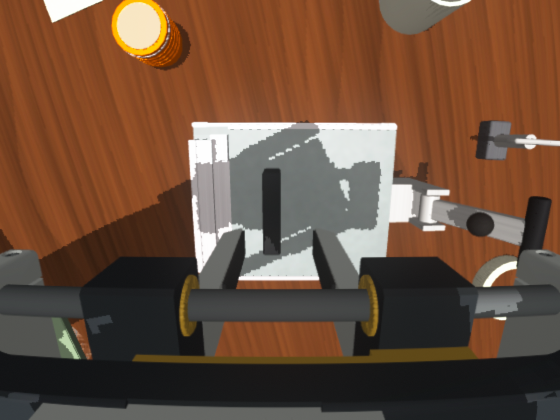

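The lid seats with its tongue under the white lip, and the plate slope is 0.0327 rad, the seal-rest value given. The lever is upright with its bar at case x=165, z≈204. I'll go round the outside of the bar with the fingers shut.

```bash
python3 - <<'E'
from h import *
chain((c2w([55,0,245]),down(CY)),(c2w([135,0,245]),down(CY)),(c2w([208,0,240]),down(CY)),(c2w([208,0,198]),down(CY)))
E
```

```text
t 19.2 F [-1.  -0.6 -0.3] at [436.1 185.8 208.6] tool x yaw -13.1 grip 0.449
shift [ 0.83  -0.006 -0.349] turn [ 0.0005 -0.0113 -0.0008] rows>= 2 
shift [ 0.8 -0.   0. ] turn [0. 0. 0.] rows>= 2 
shift [ 0.73 -0.    0.05] turn [0. 0. 0.] rows>= 2 
shift [0.   0.   0.42] turn [0. 0. 0.] rows>= 1
```

Emit:
{"fn": "move_arm", "kwargs": {"increments": [{"dx": 0.3,"dy": -0.006,"dz": -0.25,"ax": 0,"ay": -0.011,"az": 0},{"dx": 0.83,"dy": -0.006,"dz": -0.35,"ax": 0,"ay": -0.011,"az": 0},{"dx": 0.83,"dy": -0.006,"dz": -0.35,"ax": 0,"ay": -0.011,"az": 0}], "grip": -1}}

```text
time: 19.5
eef_pos: [520.8, 166.4, 245.0]
orientation: [3.119, -0.362, 0.005]
contact_force: [-0.0, 1.0, 0.6]
grip_width: 0.231
```

Emit:
{"fn": "move_arm", "kwargs": {"increments": [{"dx": 0.4,"dy": 0,"dz": 0,"ax": 0,"ay": 0,"az": 0},{"dx": 0.8,"dy": 0,"dz": 0,"ax": 0,"ay": 0,"az": 0},{"dx": 0.8,"dy": 0,"dz": 0,"ax": 0,"ay": 0,"az": 0}]}}

```text
time: 19.8
eef_pos: [600.9, 146.4, 242.0]
orientation: [3.118, -0.366, 0.0]
contact_force: [-0.1, -0.3, 0.6]
grip_width: 0.005
```

Emit:
{"fn": "move_arm", "kwargs": {"increments": [{"dx": 0.4,"dy": 0,"dz": 0,"ax": 0,"ay": 0,"az": 0},{"dx": 0.75,"dy": 0,"dz": 0,"ax": 0,"ay": 0,"az": 0},{"dx": 0.75,"dy": 0,"dz": 0,"ax": 0,"ay": 0,"az": 0}]}}

```text
time: 20.1
eef_pos: [674.9, 127.7, 238.7]
orientation: [3.116, -0.369, -0.005]
contact_force: [-0.5, 0.3, -0.8]
grip_width: 0.004
```

```bash
python3 - <<'E'
from h import *
print(w2c(ctrl.sense()["eef_pos"]))
chain((c2w([208,0,235]),down(CY)),(c2w([208,0,196]),down(CY)))
E
```

```text
[218.42899008  -3.4954127  238.73993353]
t 20.1 F [-0.5  0.3 -0.8] at [674.9 127.7 238.7] tool x yaw -13.5 grip 0.004
shift [-0.104 -0.034  0.038] turn [ 0.0026  0.0017 -0.0055] rows>= 1 
shift [0.   0.   0.39] turn [0. 0. 0.] rows>= 1
```

Emit:
{"fn": "move_arm", "kwargs": {"increments": [{"dx": -0.05,"dy": -0.034,"dz": 0.2,"ax": 0.002,"ay": 0.002,"az": -0.005},{"dx": -0.07,"dy": -0.034,"dz": 0.43,"ax": 0.002,"ay": 0.002,"az": -0.005},{"dx": -0.07,"dy": -0.034,"dz": 0.43,"ax": 0.002,"ay": 0.002,"az": -0.005}]}}

```text
time: 20.4
eef_pos: [664.0, 133.0, 190.7]
orientation: [3.119, -0.355, -0.016]
contact_force: [-0.0, -0.6, -0.5]
grip_width: 0.006
```

```bash
cat >> h.py <<'E'
def bar(a,off=0):
    """TCP (case local) with the fingers' lower -x corner touching the bar at lever angle a"""
    return np.array([130-95*np.cos(a)+(7+off)*np.sin(a)+12.5,0,115+95*np.sin(a)+(7+off)*np.cos(a)])
E
python3 - <<'E'
from h import *
s=ctrl.sense();print(w2c(s["eef_pos"]))
rows(*[(c2w(bar(a)+[0,0,-4]),down(CY)) for a in np.arange(1.95,0.9,-.1)])
E
```

```text
[206.51377968  -0.73660993 190.72703563]
[-0.224 -0.007 -0.057] [0.0023 0.0063 0.0001]
[-0.312 -0.007 -0.094] [0.0023 0.0063 0.0001]
[-0.403 -0.007 -0.121] [0.0023 0.0063 0.0001]
[-0.497 -0.007 -0.139] [0.0023 0.0063 0.0001]
[-0.591 -0.007 -0.148] [0.0023 0.0063 0.0001]
[-0.687 -0.007 -0.147] [0.0023 0.0063 0.0001]
[-0.781 -0.007 -0.137] [0.0023 0.0063 0.0001]
[-0.874 -0.007 -0.118] [0.0023 0.0063 0.0001]
[-0.965 -0.007 -0.089] [0.0023 0.0063 0.0001]
[-1.053 -0.007 -0.051] [0.0023 0.0063 0.0001]
[-1.136 -0.007 -0.005] [0.0023 0.0063 0.0001]
```

Emit:
{"fn": "move_arm", "kwargs": {"increments": [{"dx": -0.12,"dy": -0.007,"dz": -0.05,"ax": 0.002,"ay": 0.006,"az": 0},{"dx": -0.18,"dy": -0.007,"dz": -0.06,"ax": 0.002,"ay": 0.006,"az": 0},{"dx": -0.21,"dy": -0.007,"dz": -0.07,"ax": 0.002,"ay": 0.006,"az": 0},{"dx": -0.24,"dy": -0.007,"dz": -0.08,"ax": 0.002,"ay": 0.006,"az": 0},{"dx": -0.27,"dy": -0.007,"dz": -0.09,"ax": 0.002,"ay": 0.006,"az": 0},{"dx": -0.31,"dy": -0.007,"dz": -0.09,"ax": 0.002,"ay": 0.006,"az": 0}]}}

```text
time: 21.0
eef_pos: [637.3, 140.0, 201.9]
orientation: [3.121, -0.356, 0.013]
contact_force: [8.6, -1.7, 3.3]
grip_width: 0.003
```

```bash
python3 - <<'E'
from h import *
s=ctrl.sense();print(w2c(s["eef_pos"]),R.from_euler('z',-CY).apply(s["contact_force"]))
rows(*[(c2w(bar(a)+[0,0,-4]),down(CY)) for a in np.arange(1.8,0.9,-.1)])
E
```

```text
[1.78921716e+02 8.16475290e-02 2.01933260e+02] [8.79020167 0.28775924 3.33276331]
[-0.08   0.001 -0.001] [-0.0004 -0.0051 -0.0003]
[-0.172  0.001 -0.025] [-0.0004 -0.0051 -0.0003]
[-0.266  0.001 -0.04 ] [-0.0004 -0.0051 -0.0003]
[-0.361  0.001 -0.046] [-0.0004 -0.0051 -0.0003]
[-0.456  0.001 -0.042] [-0.0004 -0.0051 -0.0003]
[-0.551  0.001 -0.029] [-0.0004 -0.0051 -0.0003]
[-0.643  0.001 -0.007] [-0.0004 -0.0051 -0.0003]
[-0.733  0.001  0.025] [-0.0004 -0.0051 -0.0003]
[-0.819  0.001  0.065] [-0.0004 -0.0051 -0.0003]
```

Emit:
{"fn": "move_arm", "kwargs": {"increments": [{"dx": -0.08,"dy": 0,"dz": -0.005,"ax": 0,"ay": -0.004,"az": 0},{"dx": -0.16,"dy": 0,"dz": -0.022,"ax": 0,"ay": -0.004,"az": 0},{"dx": -0.24,"dy": 0,"dz": -0.036,"ax": 0,"ay": -0.004,"az": 0},{"dx": -0.32,"dy": 0,"dz": -0.043,"ax": 0,"ay": -0.004,"az": 0},{"dx": -0.4,"dy": 0,"dz": -0.044,"ax": 0,"ay": -0.004,"az": 0},{"dx": -0.48,"dy": 0,"dz": -0.038,"ax": 0,"ay": -0.004,"az": 0},{"dx": -0.56,"dy": 0,"dz": -0.026,"ax": 0,"ay": -0.004,"az": 0},{"dx": -0.64,"dy": 0,"dz": -0.007,"ax": 0,"ay": -0.004,"az": 0},{"dx": -0.72,"dy": 0,"dz": 0.02,"ax": 0,"ay": -0.004,"az": 0}]}}

```text
time: 21.9
eef_pos: [572.6, 155.2, 207.1]
orientation: [-3.12, 0.357, -0.027]
contact_force: [0.1, -3.7, 21.2]
grip_width: 0.002
```

```bash
python3 - <<'E'
from h import *
s=ctrl.sense();print(w2c(s["eef_pos"]),R.from_euler('z',-CY).apply(s["contact_force"]),s["time"])
for a in np.arange(1.2,.4,-.1):print(a.round(1),bar(a).round(1))
im,d=viewer.get_image("scene");save("s3",cv2.resize(im[140:280,220:420],(800,560)))
E
```

```text
[112.54372552   0.34334123 207.14638017] [ 0.94363812 -3.53384583 21.21506163] 21.9
1.2 [114.6   0.  206.1]
1.1 [105.6   0.  202.8]
1.0 [ 97.1   0.  198.7]
0.9 [ 88.9   0.  193.8]
0.8 [ 81.3   0.  188. ]
0.7 [ 74.3   0.  181.6]
0.6 [ 68.    0.  174.4]
0.5 [ 62.5   0.  166.7]
```

View pics/s3.png

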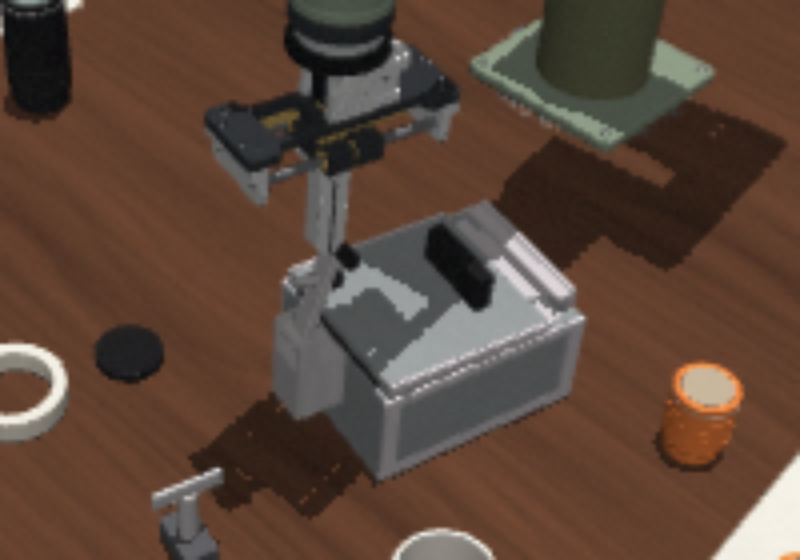

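Lever about 1.2 rad, lid seated. The fingertip was pressing partly along the lever (21 N), so I'll lift a little and follow the bar's arc.

Emit:
{"fn": "move_arm", "kwargs": {"increments": [{"dx": 0,"dy": 0,"dz": -0.02,"ax": 0,"ay": -0.012,"az": 0},{"dx": -0.045,"dy": 0,"dz": 0,"ax": 0,"ay": -0.012,"az": 0},{"dx": -0.09,"dy": 0,"dz": 0.022,"ax": 0,"ay": -0.012,"az": 0},{"dx": -0.135,"dy": 0,"dz": 0.046,"ax": 0,"ay": -0.012,"az": 0}]}}

```text
time: 22.35
eef_pos: [560.5, 158.6, 205.2]
orientation: [-3.117, 0.357, -0.006]
contact_force: [0.5, -2.1, 14.3]
grip_width: 0.007
```

```bash
python3 - <<'E'
from h import *
s=ctrl.sense();print(w2c(s["eef_pos"]),R.from_euler('z',-CY).apply(s["contact_force"]),s["time"])
E
```

```text
[ 99.96774758   0.92974095 205.16269332] [ 0.93085516 -1.98449157 14.31102754] 22.35
```

Emit:
{"fn": "move_arm", "kwargs": {"increments": [{"dx": -0.07,"dy": -0.008,"dz": 0.022,"ax": 0,"ay": 0,"az": 0},{"dx": -0.14,"dy": -0.008,"dz": 0.055,"ax": 0,"ay": 0,"az": 0},{"dx": -0.2,"dy": -0.008,"dz": 0.097,"ax": 0,"ay": 0,"az": 0},{"dx": -0.26,"dy": -0.008,"dz": 0.142,"ax": 0,"ay": 0,"az": 0},{"dx": -0.31,"dy": -0.008,"dz": 0.182,"ax": 0,"ay": 0,"az": 0},{"dx": -0.36,"dy": -0.008,"dz": 0.227,"ax": 0,"ay": 0,"az": 0}]}}

```text
time: 22.95
eef_pos: [526.0, 167.3, 182.9]
orientation: [-3.118, 0.357, -0.008]
contact_force: [0.7, -2.0, 5.5]
grip_width: 0.005
```

```bash
python3 - <<'E'
from h import *
s=ctrl.sense();print(w2c(s["eef_pos"]),R.from_euler('z',-CY).apply(s["contact_force"]),s["time"])
E
```

```text
[ 64.37101748   1.63725028 182.90188477] [ 1.13209312 -1.7920377   5.49142479] 22.95
```

Emit:
{"fn": "move_arm", "kwargs": {"increments": [{"dx": -0.04,"dy": -0.015,"dz": 0.045,"ax": 0,"ay": 0,"az": 0},{"dx": -0.08,"dy": -0.015,"dz": 0.09,"ax": 0,"ay": 0,"az": 0},{"dx": -0.105,"dy": -0.015,"dz": 0.125,"ax": 0,"ay": 0,"az": 0},{"dx": -0.13,"dy": -0.015,"dz": 0.16,"ax": 0,"ay": 0,"az": 0}]}}

```text
time: 23.35
eef_pos: [513.6, 170.7, 166.6]
orientation: [-3.12, 0.357, -0.009]
contact_force: [1.6, -3.6, 6.0]
grip_width: 0.005
```

```bash
cat >> h.py <<'E'
def st():
    s=ctrl.sense();p=w2c(s["eef_pos"]);print("case",p.round(1),"F",R.from_euler('z',-CY).apply(s["contact_force"]).round(1),"t",round(s["time"],2),"a~",np.arcsin(np.clip((p[2]-122)/95,-1,1)).round(3))
E
python3 -c "from h import *;st()"
```

```text
case [ 51.5   2.2 166.6] F [ 2.3 -3.1  6. ] t 23.35 a~ 0.488
```

Emit:
{"fn": "move_arm", "kwargs": {"increments": [{"dx": -0.01,"dy": 0.02,"dz": 0.03,"ax": 0,"ay": 0,"az": 0},{"dx": -0.02,"dy": 0.02,"dz": 0.06,"ax": 0,"ay": 0,"az": 0},{"dx": -0.03,"dy": 0.02,"dz": 0.08,"ax": 0,"ay": 0,"az": 0}]}}

```text
time: 23.65
eef_pos: [509.3, 171.0, 158.5]
orientation: [-3.117, 0.357, -0.006]
contact_force: [-1.0, 3.2, 7.0]
grip_width: 0.005
```

Emit:
{"fn": "move_arm", "kwargs": {"increments": [{"dx": -0.005,"dy": 0,"dz": 0.02,"ax": 0,"ay": 0,"az": 0},{"dx": -0.01,"dy": 0,"dz": 0.04,"ax": 0,"ay": 0,"az": 0}]}}

```text
time: 23.85
eef_pos: [507.4, 171.6, 154.3]
orientation: [-3.117, 0.357, -0.003]
contact_force: [-1.2, -1.0, 5.9]
grip_width: 0.004
```

Emit:
{"fn": "move_arm", "kwargs": {"increments": [{"dx": -0.004,"dy": 0,"dz": 0.015,"ax": 0,"ay": 0,"az": 0},{"dx": -0.008,"dy": 0,"dz": 0.03,"ax": 0,"ay": 0,"az": 0}]}}

```text
time: 24.05
eef_pos: [506.0, 171.9, 151.0]
orientation: [-3.117, 0.357, -0.001]
contact_force: [-0.2, 0.0, 6.1]
grip_width: 0.004
```

```bash
python3 -c "from h import *;st()"
```

```text
case [ 43.8   1.6 151. ] F [-0.2 -0.   6.1] t 24.05 a~ 0.311
```

Emit:
{"fn": "move_arm", "kwargs": {"increments": [{"dx": -0.004,"dy": 0,"dz": 0.015,"ax": 0,"ay": 0,"az": 0},{"dx": -0.006,"dy": 0,"dz": 0.03,"ax": 0,"ay": 0,"az": 0}]}}

```text
time: 24.25
eef_pos: [504.8, 172.3, 147.8]
orientation: [-3.117, 0.356, 0.001]
contact_force: [-0.7, -1.0, 5.6]
grip_width: 0.007
```

Emit:
{"fn": "move_arm", "kwargs": {"increments": [{"dx": -0.003,"dy": 0,"dz": 0.015,"ax": 0,"ay": 0,"az": 0},{"dx": -0.005,"dy": 0,"dz": 0.025,"ax": 0,"ay": 0,"az": 0}]}}

```text
time: 24.45
eef_pos: [503.8, 172.5, 145.1]
orientation: [-3.117, 0.356, 0.002]
contact_force: [-1.0, -1.6, 6.2]
grip_width: 0.007
```

Emit:
{"fn": "move_arm", "kwargs": {"increments": [{"dx": -0.003,"dy": 0,"dz": 0.01,"ax": 0,"ay": 0,"az": 0},{"dx": -0.005,"dy": 0,"dz": 0.02,"ax": 0,"ay": 0,"az": 0}]}}

```text
time: 24.65
eef_pos: [503.2, 172.6, 143.0]
orientation: [-3.117, 0.356, 0.002]
contact_force: [1.1, -1.2, 6.8]
grip_width: 0.006
```

```bash
python3 -c "from h import *;st()"
```

```text
case [ 41.    1.7 143. ] F [ 1.3 -0.9  6.8] t 24.65 a~ 0.223
```

Emit:
{"fn": "move_arm", "kwargs": {"increments": [{"dx": -0.002,"dy": 0,"dz": 0.01,"ax": 0,"ay": 0,"az": 0},{"dx": -0.004,"dy": 0,"dz": 0.02,"ax": 0,"ay": 0,"az": 0}]}}

```text
time: 24.85
eef_pos: [502.7, 172.7, 141.2]
orientation: [-3.117, 0.357, 0.002]
contact_force: [-0.2, -1.5, 7.0]
grip_width: 0.006
```

Emit:
{"fn": "move_arm", "kwargs": {"increments": [{"dx": -0.002,"dy": 0,"dz": 0.01,"ax": 0,"ay": 0,"az": 0},{"dx": -0.003,"dy": 0,"dz": 0.02,"ax": 0,"ay": 0,"az": 0}]}}

```text
time: 25.05
eef_pos: [502.2, 172.9, 139.5]
orientation: [-3.118, 0.356, 0.003]
contact_force: [-0.2, -1.0, 7.3]
grip_width: 0.005
```

Emit:
{"fn": "move_arm", "kwargs": {"increments": [{"dx": -0.001,"dy": 0,"dz": 0.01,"ax": 0,"ay": 0,"az": 0},{"dx": -0.002,"dy": 0,"dz": 0.02,"ax": 0,"ay": 0,"az": 0}]}}

```text
time: 25.25
eef_pos: [501.9, 172.9, 138.0]
orientation: [-3.118, 0.356, 0.003]
contact_force: [-0.1, -2.3, 6.8]
grip_width: 0.006
```

```bash
python3 -c "from h import *;st()"
```

```text
case [ 39.6   1.7 138. ] F [ 0.5 -2.3  6.8] t 25.25 a~ 0.169
```

Emit:
{"fn": "move_arm", "kwargs": {"increments": [{"dx": -0.001,"dy": 0,"dz": 0.01,"ax": 0,"ay": 0,"az": 0},{"dx": -0.002,"dy": 0,"dz": 0.02,"ax": 0,"ay": 0,"az": 0}]}}

```text
time: 25.45
eef_pos: [501.5, 173.0, 136.5]
orientation: [-3.118, 0.356, 0.003]
contact_force: [-0.1, -1.0, 7.9]
grip_width: 0.008
```

Emit:
{"fn": "move_arm", "kwargs": {"increments": [{"dx": -0.001,"dy": 0,"dz": 0.01,"ax": 0,"ay": 0,"az": 0},{"dx": -0.002,"dy": 0,"dz": 0.02,"ax": 0,"ay": 0,"az": 0}]}}

```text
time: 25.65
eef_pos: [501.3, 173.1, 135.2]
orientation: [-3.118, 0.356, 0.003]
contact_force: [-1.0, -0.8, 7.8]
grip_width: 0.005
```

Emit:
{"fn": "move_arm", "kwargs": {"increments": [{"dx": -0.001,"dy": 0,"dz": 0.01,"ax": 0,"ay": 0,"az": 0},{"dx": -0.002,"dy": 0,"dz": 0.02,"ax": 0,"ay": 0,"az": 0}]}}

```text
time: 25.85
eef_pos: [501.2, 173.2, 134.4]
orientation: [-3.118, 0.356, 0.003]
contact_force: [-2.6, -1.8, 14.2]
grip_width: 0.003
```

```bash
python3 -c "from h import *;st()"
```

```text
case [ 38.9   1.8 134.4] F [-2.2 -2.3 14.2] t 25.85 a~ 0.13
```

It is coming up hard. Pressing in 1 mm steps.

Emit:
{"fn": "move_arm", "kwargs": {"increments": [{"dx": 0,"dy": 0,"dz": 0.015,"ax": 0,"ay": 0,"az": 0},{"dx": 0,"dy": 0,"dz": 0.02,"ax": 0,"ay": 0,"az": 0}]}}

```text
time: 26.05
eef_pos: [501.2, 173.2, 134.2]
orientation: [-3.118, 0.356, 0.003]
contact_force: [-3.3, -3.0, 16.3]
grip_width: 0.003
```

```bash
python3 -c "from h import *;st()"
```

```text
case [ 38.9   1.8 134.2] F [-2.6 -3.7 16.3] t 26.05 a~ 0.129
```

Emit:
{"fn": "move_arm", "kwargs": {"increments": [{"dx": 0,"dy": 0,"dz": 0.02,"ax": 0,"ay": 0,"az": 0},{"dx": 0,"dy": 0,"dz": 0.026,"ax": 0,"ay": 0,"az": 0},{"dx": 0,"dy": 0,"dz": 0.03,"ax": 0,"ay": 0,"az": 0},{"dx": 0,"dy": 0,"dz": 0.03,"ax": 0,"ay": 0,"az": 0}]}}

```text
time: 26.45
eef_pos: [501.2, 173.2, 134.0]
orientation: [-3.118, 0.356, 0.002]
contact_force: [-4.1, -3.7, 19.3]
grip_width: 0.009
```

```bash
python3 - <<'E'
from h import *
st();m=viewer.camera_model("wrist");im,d=viewer.get_image("wrist")
q=w2c(cloud("wrist",d,m).reshape(-1,3)).reshape(d.shape+(3,));ok=d>0
a=q[ok&(abs(q[...,1])<70)&(abs(q[...,1])>32)&(q[...,2]>96)&(q[...,2]<112)&(q[...,0]>-60)&(q[...,0]<85)&((q[...,0]<-40)|(q[...,0]>-8))]
k=np.linalg.lstsq(np.c_[a[:,:2],np.ones(len(a))],a[:,2],rcond=None)[0];print("plate plane",k.round(4),len(a))
E
```

```text
case [ 38.9   1.8 134. ] F [-3.1 -4.5 19.3] t 26.45 a~ 0.127
plate plane [ 8.000000e-04 -2.000000e-04  1.025685e+02] 9189
```

Flush now (slope 0.0008). One firmer press, then back off.

Emit:
{"fn": "move_arm", "kwargs": {"increments": [{"dx": 0.003,"dy": 0.005,"dz": 0.03,"ax": 0,"ay": 0,"az": 0},{"dx": 0.003,"dy": 0.005,"dz": 0.038,"ax": 0,"ay": 0,"az": 0},{"dx": 0.003,"dy": 0.005,"dz": 0.042,"ax": 0,"ay": 0,"az": 0},{"dx": 0.003,"dy": 0.005,"dz": 0.042,"ax": 0,"ay": 0,"az": 0}]}}

```text
time: 26.9
eef_pos: [501.2, 173.2, 133.7]
orientation: [-3.118, 0.355, 0.002]
contact_force: [-8.2, -2.1, 24.7]
grip_width: 0.006
```

Emit:
{"fn": "move_arm", "kwargs": {"increments": [{"dx": 0,"dy": 0,"dz": 0,"ax": 0,"ay": 0,"az": 0},{"dx": 0,"dy": 0,"dz": -0.05,"ax": 0,"ay": 0,"az": 0},{"dx": 0,"dy": 0,"dz": -0.3,"ax": 0,"ay": 0,"az": 0},{"dx": 0,"dy": 0,"dz": -0.7,"ax": 0,"ay": 0,"az": 0},{"dx": 0,"dy": 0,"dz": -1,"ax": 0,"ay": 0,"az": 0},{"dx": 0,"dy": 0,"dz": -1,"ax": 0,"ay": 0,"az": 0}]}}

```text
time: 27.5
eef_pos: [503.4, 173.7, 237.5]
orientation: [-3.115, 0.354, -0.008]
contact_force: [0.3, 0.9, 0.3]
grip_width: 0.007
```

```bash
python3 - <<'E'
from h import *
st();m=viewer.camera_model("wrist");im,d=viewer.get_image("wrist");save("w5",im)
q=w2c(cloud("wrist",d,m).reshape(-1,3)).reshape(d.shape+(3,));ok=d>0
a=q[ok&(abs(q[...,1])<70)&(abs(q[...,1])>32)&(q[...,2]>96)&(q[...,2]<114)&(q[...,0]>-60)&(q[...,0]<85)&((q[...,0]<-40)|(q[...,0]>-8))]
k=np.linalg.lstsq(np.c_[a[:,:2],np.ones(len(a))],a[:,2],rcond=None)[0];print("plate plane",k.round(4),len(a))
b=q[ok&(abs(q[...,1])<26)&(q[...,2]>116)&(q[...,2]<145)&(q[...,0]>15)&(q[...,0]<60)];print("bar top",np.percentile(b[:,2],[50,95]).round(1) if len(b) else 0,len(b))
im,_=viewer.get_image("scene");save("s4",cv2.resize(im[140:280,220:420],(800,560)))
E
```

```text
case [ 41.    2.8 237.5] F [0.1 1.  0.3] t 27.5 a~ 1.571
plate plane [8.000000e-04 1.000000e-03 1.025354e+02] 5618
bar top [131.5 134.3] 1029
```

View pics/s4.png

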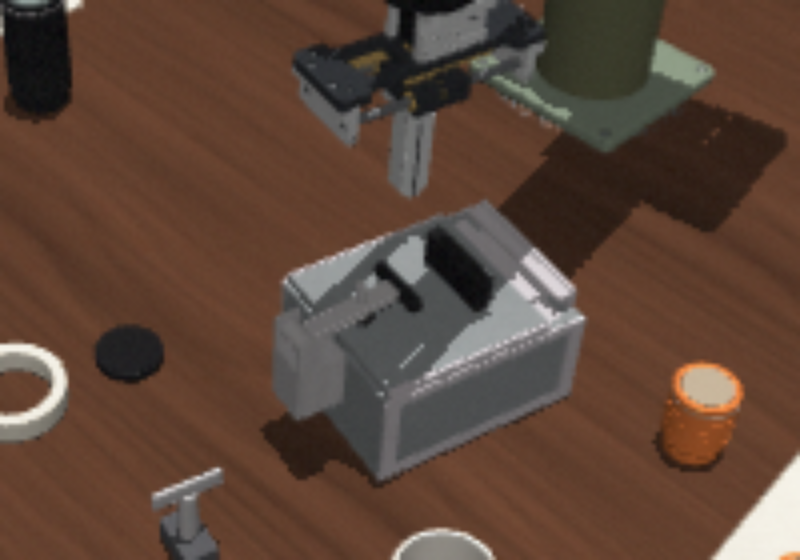

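The lid is flush, the clamp stays down with the gripper away from it, and the neighbouring items haven't moved. Handing in.

```bash
python3 -c "
from cell import order;print(order.close_job())"
```

```text
the job is handed in; nothing more can be done
None
```

The lens is in the case, the lid is on and flush, and the clamp is shut. I handed the job in at about 27.5 s of the 72 s; `close_job` reports no verdict.

- **Lens:** The black short lens stands upright on the case floor, within about 3 mm of the target point. Before the lid went on, its top measured 80 mm, as it should. I did not touch the orange look-alikes.
- **Lid:** I slid the tongue in at a 0.26 rad tilt until it met the back of the slot. The back was in the same place, within about 0.3 mm, when I felt for it again at 0.12 rad. After letting go, the lid sat at 0.033 rad, the expected value for resting on the seal.
- **Clamp:** I swung it over and pressed until it came up hard at about 0.13 rad, ending at about 25 N.
- **Last check:** With the gripper clear, the lid is flush (slope 0.0008 rad) and the bar is still at its pressed height. The neighbouring items in the final scene crop looked unmoved; I did not measure them or look again at the ones outside it.

**Flaw:** While swinging the clamp at about 1.2 rad, the fingertip briefly pushed partly along the lever at 21 N. I lifted it slightly and carried on along the arc. The highest force I read at the end of a move was about 26 N (24.7 N of it straight down).

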